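# Pull down the test guard's hatch with the hook rod

## Robot

A 6-joint arm with a two-finger parallel gripper is mounted at the origin on the work surface. World frame = base frame: x ahead of the robot, y to its left, z up, the work surface at z = 0. Lengths are in m, angles in rad, forces in N, time in s.
With the tool pointing down it reaches from about 0.375 to 0.9 m from the base axis. Payload 3.1 kg.
Tool frame: the origin (TCP) lies midway between the tips of the shut fingers; the grasp point (between the pads) lies 19 mm behind it (arm.hold_point_z is the z of the grasp point in the tool frame, in m); z points along the fingers, y is the line along which they close (so a half turn about z gives the same grasp; the last joint's range is limited). The gripper opens to 87 mm and grips with 3 to 60 N. Pads are 19 mm wide; open, the fingers measure 117 mm over their backs; the gripper's body (75 mm by 190 mm) begins 51 mm behind the grasp point.
Start: joints at [-1.302, 0.527, 1.433, -0, 1.181, -0.178], TCP at [0.271, -0.563, 0.223] pointing down, gripper open.
Joint ranges: [-3.08, 3.08], [-0.75, 2.2], [0.22, 2.44], [-1.43, 4.57], [0, 2.65], [-2.85, 2.85]. Speed limits (rad/s): [2.79, 2.79, 3.14, 3.14, 3.14, 3.14].

## Interface

Orientations are given as a rotation vector (axis times angle).
In Python, from workcell import arm, viewer, ticket gives the robot as it stands.
- The arm moves only by the tool arm_command, never from a script. Its argument "commands" is a list of rows, each a list of 7 numbers: the shift along the tool's x, y, z scaled (see below), then the turn, a rotation vector about the tool's x, y, z scaled (see below), then the opening, from 0 (shut) to 1 (fully open). In form: [[x, y, z, ax, ay, az, fingers], ...]. A call has 1 to 5 rows; each row is the pose to reach, as a shift and turn from the pose commanded when the call began, along the tool's axes at that moment, turning the shorter way round; what a row does not reach only later rows make up. The controller multiplies each number of a shift by 0.1 m and each number of a turn by 180 degrees. A row lasts 1/10 s, in which the tool goes at most 50 mm and 8.59 degrees, less where a joint would pass 70% of its speed; a pose out of reach is approached as far as the arm can. A call with a number of a shift or a turn outside -1 to 1 is refused whole. A call with a gripper value outside its range is refused whole. The fingers move at their own pace and stop on an object; "grip_force" is the grip in N (left out, the last holds). Time passes only in rows, so rows that repeat a pose let the fingers close. It gives the time, the measured TCP pose, the force, the opening and the grip force at its end, in the units of the state.
- arm.observe(): the state, without advancing time (a new reading comes with each control period).
- viewer.capture(name): name is "side" or "top" or "wrist"; returns the picture (384x512x3 uint8, red, green, blue); there is no depth.
- viewer.camera_info(name): a dict with "mtx" (3x3 intrinsics, pixels), "k1" (the pictures are not rectified: a ray, as slopes to the right and down, at radius r is drawn at 1 + k1 r^2 times it, then the intrinsics apply), "pose" (4x4, takes a point from camera to world coordinates); the wrist camera has in their place "mount" (4x4, takes a point from camera to tool coordinates, whose origin is the TCP and whose axes are the flange's). Camera axes: x right, y up, looking along -z (the intrinsics and any distortion apply to the point x, -y, -z); pixel columns grow to the right and rows downward; lengths in m; the calibration is good to about 2 mm. A picture is of the moment at which its call begins: read the wrist's pose just before it. camera_info takes no time and is no camera call.
- ticket.finish_job(): hands the job in; it is judged then, once.
The state is a dict: "t": time; "qpos": joint angles; "dq": joint speeds; "effort": joint torques, N m; "eef_pos": TCP position; "tcp_rot": TCP orientation; "wrist_force": force on the tool from outside, world axes, zero at the start; "ft_torque": the same for the moment, N m; "width": finger opening in m; "grasp_force": force on a finger pad.
Only numpy, scipy, OpenCV 4.12 (cv2) and the standard library are available. Lean on these libraries where they do the work, as an engineer would, in place of code of your own. Each camera call takes 0.05 s, during which the arm holds its last target. There are 200 camera calls.

## Task

The safety valve in the test guard is finished. Take the red hook rod from its rest, hook it over the yellow eye and, with the rod alone, pull the guard's hatch out and down until it sits snug in its spring stop, wherever on the arc that stop is set today. Keep the push and pull on the guard light (under about 10 N) and the swing slow, then unhook without losing the hatch's place, lay the rod back in its rest and let go; leave the jar, the tray and the loose valve alone.

Things in the scene. Friction and masses are not known exactly. Their poses are not given: they have to be found in the camera images.
- guard: fixed bench-top test guard, 260 mm wide, 210 mm deep, 335 mm high, grey steel with clear upper panes. Origin: underside, middle of the front; its front looks along its own -x, its y runs along the width, z up. The hatch is the upper half of the front; below it the front is fixed.
- hatch (a joint): angle of the drop-front hatch (rad): 0 = shut and upright, grows as its top swings out (to the guard's -x) and down about its bottom edge. Friction stays hold it at any angle; moving it takes 1 to 5 N at the eye. Its spring stop is clamped anywhere from 0.65 to 1.05. 256 mm wide, 8 mm thick, 0.3 to 0.6 kg; flat front face 3 to 153 mm from the hinge axis, in plane with it. May start ajar to 0.12
- hatch_hinge (a point): middle of the hatch's hinge axis, 165 mm above the bench, on the plane of the hatch's front face when shut; fixed to the guard, axes as the guard's (hinge axis = y)
- eye (a point): yellow staple eye on the hatch's front: 6 mm round bar, its cross bar parallel to the hinge, 42 mm clear between its legs, 18 mm gap between bar and hatch face, open above and below. Point: middle of that gap, 115 mm from the hinge axis, 9 mm off the face (bar's centre line 12 mm farther out, along -x). Axes turn with the hatch: -x out of the face, y along the hinge, z up the face
- hook_rod: loose hook rod, 0.1 to 0.15 kg: a red flat-sided handle 140 mm long, 16 mm wide, 20 mm high, then a 6 mm steel wire to a short square-bent hook whose beak points down. Origin: centre of the handle's underside; x along the rod to the hook, z up. The wire runs at the handle's mid height (10 mm up) from x = 70 to x = 180 mm, where the beak goes down
- grip (a point): middle of the rod's handle (10 mm above its underside), where to hold it across its 16 mm width
- hook_tip (a point): centre of the beak's round end (3 mm radius), 180 mm ahead of grip and 10 mm below the wire's centre line; axes as the rod's
- rod_rest: fixed grey rest, 140 x 50 mm base, with two forks 104 mm apart that carry the handle near its ends; origin under its centre, x along the rod that lies in it, towards the hook
- rest_seat (a point): where the underside of the handle's middle lies in the rest, 50 mm above the bench; fork slots 22 mm wide, 12 mm deep with flared lips above to 23 mm over the seat
- seal_jar: loose glass jar with steel lid, 68 mm wide, 78 mm high; to be left alone
- blue_tray: loose blue plastic tray with gaskets, 150 x 100 x 55 mm; to be left alone
- ball_valve: loose ball valve standing on end, 40 mm wide, 88 mm high, blue lever; to be left alone
- buffer (a joint): press-in of the spring stop's black plunger (m): 0 = free, full travel 0.004, snug from about 0.001 on. It sits in the red block clamped on the curved stay on the right as one faces the hatch (the guard's -y side); the hatch's pin runs into it 80 mm from the hinge. Each mm then adds 2 to 3.5 N to a level pull at the eye; at full travel it is hard. The friction stays hold it so

How it is judged:
On the way, in this order (a step that is already met when the one before it is completed fails the run):
1. the rod's beak stands behind the eye's bar, the hatch still up (z of hook_tip in the frame of eye between -0.012 and 0.001 m and x of hook_tip in the frame of eye between -0.01 and 0.009 m and y of hook_tip in the frame of eye between -0.022 and 0.022 m and value of joint hatch below 0.4 rad), for 0.2 s.
2. the hatch is pulled into its spring stop (plunger pressed in) with the beak in the eye (value of joint buffer above 0.0008 m and distance between hook_tip and eye below 0.025 m), for 0.1 s.
At the end, for the whole second after the job is handed in: the hatch stands still in its spring stop, the plunger still pressed in by more than 0.5 mm; the hook rod lies at rest in both forks of its rest, beak down, its middle within 25 mm of the seat, seated within 6 mm in height, in line with the rest within 0.12 rad; the rod is let go (value of joint buffer above 0.0005 m and value of joint hatch above 0.6 rad and velocity of joint hatch below 0.05 rad/s and horizontal distance between hook_rod and rest_seat below 0.025 m and height (world z) of hook_rod between 0.045 and 0.056 m and angle between the x axis of hook_rod and the x axis of rod_rest, either way round below 0.12 rad and angle between hook_rod's own z axis and vertical below 0.15 rad and linear speed of hook_rod below 0.02 m/s); the robot touches nothing.
It fails at once if the rod pushes or pulls on the guard or its hatch with more than 12 N (contact force between hook_rod and guard above 12 N).
It fails at once if the gripper or the arm touches the guard or its hatch (contact force between any of the fingers, the arm and guard above 1 N).
It fails at once if the hatch is flung: it swings faster than 1.5 rad/s (velocity of joint hatch above 1.5 rad/s).
It fails at once if the jar, the tray or the loose valve is shifted more than 20 mm (distance of any of seal_jar, blue_tray, ball_valve from where it was at the start of the episode above 0.02 m).
It also fails if it takes over 72 s, if anything falls off the work surface, if the arm or the gripper's body presses on something with over 40 N, if the wrist force passes 120 N, or if a joint passes its speed limit or range.

## Working session

There is one attempt and no reset: what is moved stays moved. The work goes in short steps, Python scripts to look and compute and a tool call to move; the robot and the scene stay as the last step left them, time stands still between calls to the robot, and variables do not carry over. Pictures are saved under pics/ and viewed, at most 10 in all, crops included, and the job is handed in when it is done.

Besides the shell and the picture viewer there is one more tool, called after "Request:" as name(argument=value, ...), one argument or row to a line, values as JSON. arm_command: Moves the arm, as the interface text tells. Shifts and turns lie within -1 to 1; 1 stands for 0.1 m of shift or 180 degrees of turn. Its arguments: {"type":"object","properties":{"commands":{"type":"array"},"grip_force":{"type":"number"}},"required":["commands"]}

```bash
ls; mkdir -p pics; cat > h.py <<'E'
import numpy as np, cv2
from workcell import arm, viewer, ticket
from scipy.spatial.transform import Rotation as R
def cam(n):
    i=viewer.camera_info(n); K=np.array(i["mtx"]); k=i["k1"]
    if n=="wrist":
        s=arm.observe(); T=np.eye(4); T[:3,:3]=R.from_rotvec(s["tcp_rot"]).as_matrix(); T[:3,3]=s["eef_pos"]; P=T@np.array(i["mount"])
    else: P=np.array(i["pose"])
    return K,k,P
def ray(c,u,v):
    K,k,P=c; d=cv2.undistortPoints(np.array([[[u,v]]],float),K,np.array([k,0,0,0.]))[0,0]
    r=P[:3,:3]@np.array([d[0],-d[1],-1]); return P[:3,3],r/np.linalg.norm(r)
def onz(c,u,v,z):
    o,r=ray(c,u,v); return o+r*(z-o[2])/r[2]
def tri(c1,p1,c2,p2):
    o,a=ray(c1,*p1);q,b=ray(c2,*p2)
    s=np.linalg.lstsq(np.stack([a,-b],1),q-o,rcond=None)[0]
    x,y=o+s[0]*a,q+s[1]*b; return (x+y)/2,np.linalg.norm(x-y)
def proj(c,p):
    K,k,P=c; q=np.linalg.inv(P)@np.append(p,1); x=np.array([q[0],-q[1],-q[2]])
    return cv2.projectPoints(x[None],np.zeros(3),np.zeros(3),K,np.array([k,0,0,0.]))[0][0,0]
E
python3 - <<'E'
from h import *
for n in ["side","top","wrist"]:
    im=viewer.capture(n); cv2.imwrite(f"pics/{n}0.png",cv2.cvtColor(im,cv2.COLOR_RGB2BGR))
    print(n,viewer.camera_info(n))
a=[cv2.imread(f"pics/{n}0.png") for n in ["side","top"]]
print(arm.observe(),arm.hold_point_z)
E
```

```text
pics
side {'mtx': array([[353.75314959,   0.        , 256.23816137],
       [  0.        , 353.75314959, 191.42954968],
       [  0.        ,   0.        ,   1.        ]]), 'k1': -0.0061959884434009994, 'pose': array([[-0.09097893, -0.80919121,  0.5804588 ,  1.11257908],
       [ 0.99576268, -0.06607698,  0.06395718,  0.11572507],
       [-0.01339863,  0.58381796,  0.81177402,  0.91634418],
       [ 0.        ,  0.        ,  0.        ,  1.        ]])}
top {'mtx': array([[425.6216043 ,   0.        , 248.35328481],
       [  0.        , 425.6216043 , 183.89381979],
       [  0.        ,   0.        ,   1.        ]]), 'k1': -0.054823236829433776, 'pose': array([[ 0.01709106,  0.99400329, -0.1080063 ,  0.4496007 ],
       [-0.99979852,  0.0181274 ,  0.0086206 ,  0.05592865],
       [ 0.01052678,  0.1078372 ,  0.99411283,  1.2398878 ],
       [ 0.        ,  0.        ,  0.        ,  1.        ]])}
wrist {'mtx': array([[298.42275028,   0.        , 257.26144079],
       [  0.        , 298.42275028, 186.45788627],
       [  0.        ,   0.        ,   1.        ]]), 'k1': -0.046357595041994
[... 332 characters left out ...]
    1.00000000e+00]])}
{'t': 0.15, 'qpos': array([-1.30150493e+00,  5.28278724e-01,  1.43363543e+00, -3.64885003e-05,
        1.18140337e+00, -1.78500194e-01]), 'dq': array([-0.00093206, -0.00143707, -0.0019186 , -0.00083192,  0.00028702,
        0.00097432]), 'effort': array([ 3.25125075e-04, -4.40432703e+01, -1.76841903e+01,  6.32882863e-02,
        5.52579691e-02, -9.96537619e-05]), 'eef_pos': array([ 0.2704699 , -0.56280123,  0.22177167]), 'tcp_rot': array([-3.06149465e+00, -6.97166370e-01,  1.75808915e-04]), 'wrist_force': array([-0.13579411, -1.02085263,  0.06814875]), 'ft_torque': array([-0.00477937, -0.00296887,  0.04582878]), 'grasp_force': 0.0, 'width': 0.08695319463192047} -0.0187
```

View pics/side0.png

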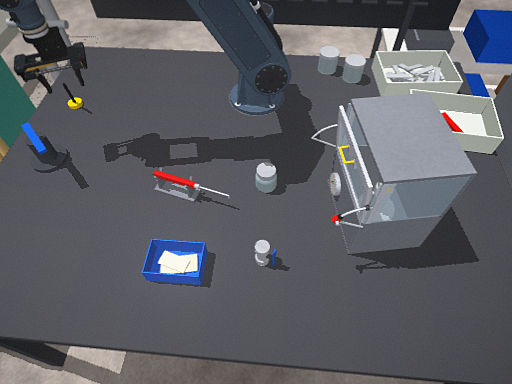

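View pics/top0.png

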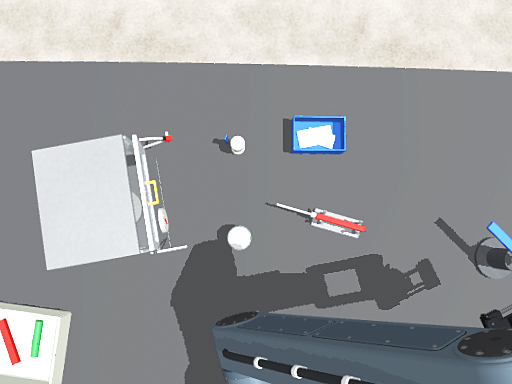

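The side view shows the red rod at about (175,180) with its hook at (228,195), and the guard at right with the yellow eye at (346,155). In the top view, the rod runs from (365,229) to (268,205), the eye is at (152,192) and the stop block is at (168,138).

```bash
python3 - <<'E'
from h import *
s=cv2.imread("pics/side0.png");t=cv2.imread("pics/top0.png")
def mask(im,col):
    h=cv2.cvtColor(im,cv2.COLOR_BGR2HSV)
    if col=="y": return cv2.inRange(h,(20,120,100),(35,255,255))
    return cv2.inRange(h,(0,150,80),(8,255,255))|cv2.inRange(h,(172,150,80),(180,255,255))
for n,im in(("side",s),("top",t)):
  for c in "yr":
    k,l,st,ce=cv2.connectedComponentsWithStats(mask(im,c))
    for i in range(1,k):
      if st[i][4]>8:
        pts=np.argwhere(l==i)[:,::-1].astype(np.float32); print(n,c,st[i],ce[i].round(1),cv2.minAreaRect(pts))
a=cv2.resize(s[90:260,300:480],None,fx=3.5,fy=3.5,interpolation=cv2.INTER_CUBIC)
cv2.imwrite("pics/a.png",a[:600])
b=cv2.resize(t[125:280,25:195],None,fx=2.3,fy=2.3,interpolation=cv2.INTER_CUBIC)
c=cv2.resize(t[190:250,255:380],None,fx=3.2,fy=3.2,interpolation=cv2.INTER_CUBIC)
d=cv2.resize(s[160:205,140:240],None,fx=4,fy=4,interpolation=cv2.INTER_CUBIC)
o=np.zeros((600,800,3),np.uint8); o[:b.shape[0],:b.shape[1]]=b; o[:c.shape[0],400:400+c.shape[1]]=c; o[370:370+d.shape[0],:d.shape[1]]=d
cv2.imwrite("pics/b.png",o)
E
```

```text
side y [48 63  6  3 11] [50.5 63.9] ((50.441184997558594, 63.764713287353516), (1.697749376296997, 5.3357834815979), 75.96376037597656)
side y [26 65 21  6 36] [35.2 67.4] ((35.911766052246094, 67.14706420898438), (2.1828207969665527, 20.615528106689453), 75.96376037597656)
side y [ 67  97  16  12 131] [ 74.9 103. ] ((74.9000015258789, 102.80000305175781), (11.180339813232422, 14.310833930969238), 63.43495178222656)
side y [339 145  15  19  82] [344.4 154.7] ((345.9056701660156, 154.16981506347656), (18.95575714111328, 9.889958381652832), 74.05460357666016)
side r [442 112  21  20 135] [451.2 123.1] ((450.4830017089844, 123.39055633544922), (26.783266067504883, 6.695816516876221), 47.48955535888672)
side r [153 170  42  19 289] [173.7 178.7] ((174.00863647460938, 178.8287353515625), (43.59104919433594, 7.071067810058594), 16.927515029907227)
side r [331 215  10   8  45] [335.  218.4] ((335.2000427246094, 218.9000244140625), (7.155416965484619, 7.602630615234375), 63.43495178222656)
top y [154 198   5   7   9] [156.9 201.4] ((156.92306518554688, 201.61538696289062), (2.2188007831573486, 7.211102485656738), 33.690067291259766)
top r [163 136   9   6  36] [167.7 138.3] ((167.0, 138.5), (5.0, 8.0), 90.0)
top r [316 213  49  19 249] [339.4 221.9] ((340.26416015625, 222.07545471191406), (49.999244689941406, 6.3185858726501465), 15.945395469665527)
top r [  0 319  20  46 394] [  8.9 341.8] ((8.700004577636719, 341.1000061035156), (45.53679656982422, 8.854375839233398), 71.56505584716797)
```

View pics/a.png

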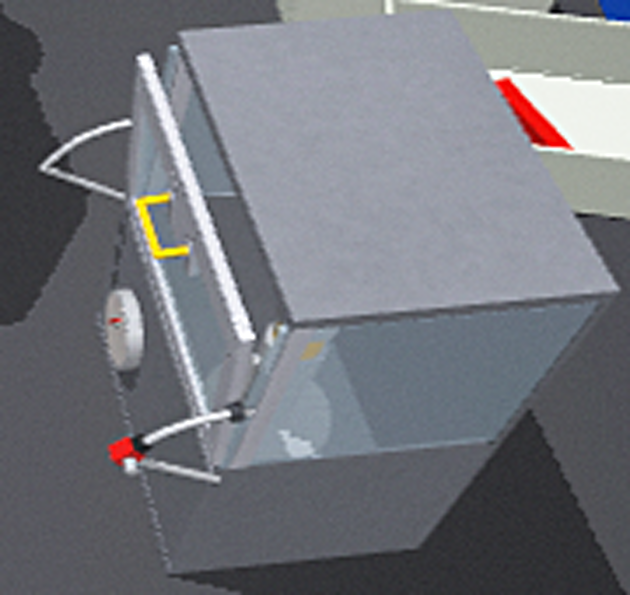

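View pics/b.png

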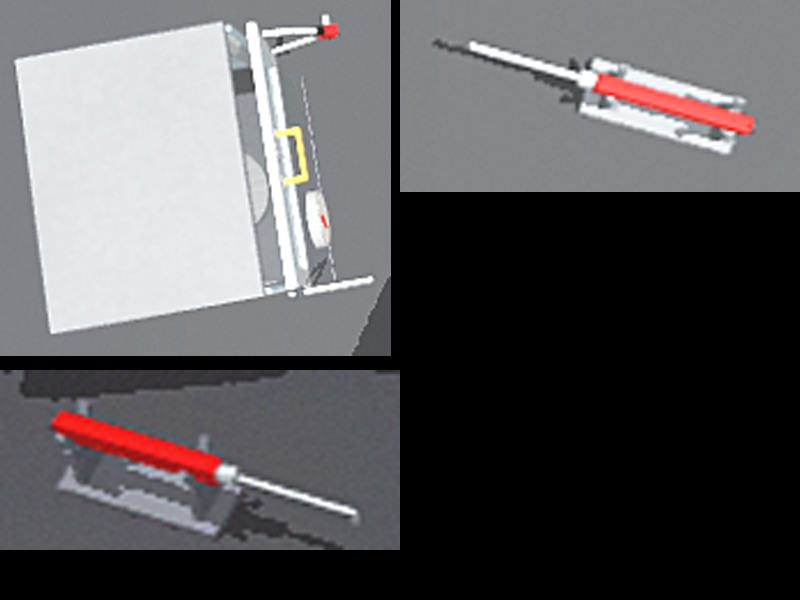

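The crops show that the hatch is slightly ajar and the eye bar is clear. The rod lies in the rest with its wire end at top (277.5,204.4) and side (228.8,196).

```bash
python3 - <<'E'
from h import *
S=cam("side");T=cam("top")
sa=lambda x,y:(300+x/3.5-.36,90+y/3.5-.36); tb=lambda x,y:(25+x/2.3-.28,125+y/2.3-.28); tc=lambda x,y:(255+(x-400)/3.2-.34,190+y/3.2-.34); sd=lambda x,y:(140+x/4-.37,160+(y-370)/4-.37)
P={}
for n,a,b in [("roofFar",sa(290,323),tb(222,22)),("roofNear",sa(181,33),tb(263,294)),("roofBackFar",sa(617,290),tb(15,60)),("roofBackNear",sa(452,12),tb(50,333)),
 ("eyeN",sa(137,201),tb(307,182)),("eyeF",sa(156,255),tb(299,130)),("htopF",sa(249,337),tb(252,24)),("htopN",sa(143,57),tb(293,292)),("hook",sd(355,514),tc(472,46)),("hF",sd(218,470),tc(597,82)),("hR",sd(57,420),tc(752,125)),("block",(335,218.5),(167.5,138.3))]:
    P[n],e=tri(S,a,T,b); print(n,P[n].round(4),round(e,4))
r=[P["roof"+k] for k in("Far","Near","BackNear","BackFar")]
for i in range(4): d=r[(i+1)%4]-r[i]; print(np.linalg.norm(d),np.arctan2(d[1],d[0]))
print("bench",onz(S,*sa(170,572),0))
rc=cv2.minAreaRect
for n in["hook","hF","hR"]:pass
d=P["hook"]-P["hR"]; print("rodyaw",np.arctan2(d[1],d[0]),np.linalg.norm(d))
m=(P["hF"]+P["hR"])/2; print(m)
# top mask of the handle on z=0.07
print(onz(T,340.26,222.07,.068), onz(S,174,178.8,.062))
E
```

```text
roofFar [0.6514 0.3263 0.3344] 0.0003
roofNear [0.3983 0.2774 0.3361] 0.0035
roofBackFar [0.6117 0.5221 0.3357] 0.0005
roofBackNear [0.3582 0.4733 0.3343] 0.0023
eyeN [0.5052 0.2527 0.2755] 0.0028
eyeF [0.5563 0.2624 0.2783] 0.0033
htopF [0.6532 0.3036 0.3204] 0.0045
htopN [0.3995 0.2546 0.3139] 0.0036
hook [ 0.5228 -0.0338  0.0607] 0.0028
hF [ 0.4932 -0.1421  0.0639] 0.0028
hR [ 0.458  -0.2756  0.0673] 0.0037
block [0.6706 0.2486 0.2112] 0.0014
0.2577198433581721 -2.950671274621394
0.19997409998761478 1.773081580844134
0.25818490590988774 0.19016754956243248
0.19977076279885175 -1.3708372261392812
bench [0.64988896 0.32217835 0.        ]
rodyaw 1.3089601607294283 0.2503485386265939
[ 0.47559552 -0.20883465  0.06560836]
[ 0.47567166 -0.20944383  0.068     ] [ 0.47470031 -0.20731829  0.062     ]
```

```bash
cat >> h.py <<'E'
def plan(targets, start=None):
    """targets: list of (pos, 3x3); prints the shift/turn numbers of successive calls"""
    s=arm.observe(); p,M=(np.array(s["eef_pos"]),R.from_rotvec(s["tcp_rot"]).as_matrix()) if start is None else start
    for q,N in targets:
        d=M.T@(np.array(q)-p)/.1; w=R.from_matrix(M.T@N).as_rotvec()/np.pi
        print(d.round(3),w.round(4)); p,M=np.array(q),N
def tool(yaw,pitch=0.):
    # tool x along rod (yaw, hook raised by pitch), z down
    return (R.from_euler("z",yaw)*R.from_euler("y",-pitch)*R.from_euler("x",np.pi)).as_matrix()
E
python3 - <<'E'
from h import *
S=cam("side");T=cam("top")
for n,u,v,z in [("jar",238,237,.078),("valve",238,145,.085),("bluetop",500,237,.1),("blackbase",495,256,.03),("tray",319,134,.05)]: print(n,onz(T,u,v,z).round(3))
print(onz(S,265,172,.07),onz(S,262,245,.085),tri(S,(35,127),T,(492,225)), onz(S,48,160,0))
A=tool(.448); N=tool(1.31)
plan([((.2705,-.5628,.2218),A),((.30,-.47,.222),A),((.37,-.39,.222),A),((.43,-.31,.2),tool(.95)),((.4756,-.209,.16),N)])
E
```

```text
jar [0.431 0.071 0.078]
valve [0.682 0.076 0.085]
bluetop [ 0.44  -0.644  0.1  ]
blackbase [ 0.385 -0.669  0.03 ]
tray [ 0.726 -0.154  0.05 ]
[0.4321124  0.06915392 0.07      ] [0.68843478 0.08089086 0.085     ] (array([ 0.47255263, -0.54203116,  0.25072296]), np.float64(0.017554411705542974)) [ 0.38275808 -0.68534097  0.        ]
[ 0.  0. -0.] [-0.0005 -0.0001 -0.0001]
[ 0.668 -0.709 -0.002] [0. 0. 0.]
[ 0.977 -0.418 -0.   ] [0. 0. 0.]
[ 0.887 -0.461  0.22 ] [-0.      0.     -0.1598]
[ 1.087 -0.217  0.4  ] [ 0.      0.     -0.1146]
```

Request:
arm_command(
  commands=[
    [0.67,-0.71,0,0,0,0,1],
    [0.67,-0.71,0,0,0,0,1],
  ],
)

```text
t: 0.35
eef_pos: [0.3, -0.4698, 0.2218]
tcp_rot: [-3.063, -0.694, -0.0]
wrist_force: [1.2, 0.7, 0.1]
width: 0.0869
grasp_force: 0.0
```

Request:
arm_command(
  commands=[
    [0.98,-0.42,0,0,0,0,1],
    [0.98,-0.42,0,0,0,0,1],
  ],
)

```text
t: 0.55
eef_pos: [0.3663, -0.3933, 0.2224]
tcp_rot: [-3.063, -0.695, 0.0]
wrist_force: [1.5, -0.4, -0.6]
width: 0.0867
grasp_force: 0.0
```

Request:
arm_command(
  commands=[
    [0.89,-0.46,0.22,0,0,-0.16,1],
    [0.89,-0.46,0.22,0,0,-0.16,1],
    [0.89,-0.46,0.22,0,0,-0.16,1],
    [0.89,-0.46,0.22,0,0,-0.16,1],
  ],
)

```text
t: 0.95
eef_pos: [0.4271, -0.3125, 0.1999]
tcp_rot: [-2.786, -1.447, 0.001]
wrist_force: [0.8, 0.8, 0.8]
width: 0.0872
grasp_force: 0.0
```

Request:
arm_command(
  commands=[
    [0.98,-0.22,0.4,0,0,-0.115,1],
    [0.98,-0.22,0.4,0,0,-0.115,1],
    [0.98,-0.22,0.4,0,0,-0.115,1],
    [0.98,-0.22,0.4,0,0,-0.115,1],
  ],
)

```text
t: 1.35
eef_pos: [0.4652, -0.2202, 0.1596]
tcp_rot: [-2.485, -1.918, 0.001]
wrist_force: [0.2, -0.5, 0.7]
width: 0.087
grasp_force: 0.0
```

```bash
python3 - <<'E'
from h import *
W=cam("wrist"); im=viewer.capture("wrist"); b=cv2.cvtColor(im,cv2.COLOR_RGB2BGR); cv2.imwrite("pics/w1.png",b)
s=arm.observe(); print(s["eef_pos"],s["tcp_rot"],s["wrist_force"],s["qpos"],s["t"])
h=cv2.cvtColor(b,cv2.COLOR_BGR2HSV); m=cv2.inRange(h,(0,150,60),(8,255,255))|cv2.inRange(h,(172,150,60),(180,255,255))
k,l,st,ce=cv2.connectedComponentsWithStats(m); i=1+st[1:,4].argmax()
pts=np.argwhere(l==i)[:,::-1].astype(np.float32); r=cv2.minAreaRect(pts); print(st[i],r)
bx=[onz(W,*p,.070) for p in cv2.boxPoints(r)]; print(np.round(bx,4),np.mean(bx,0))
E
```

```text
[ 0.46556367 -0.22188166  0.16024028] [-2.48881755e+00 -1.91624224e+00  6.95491030e-04] [-0.00962551 -0.41931212  0.08511199] [-6.61489600e-01  4.71654349e-01  1.76755346e+00 -3.73032576e-04
  9.03020763e-01 -4.02745319e-01] 1.4
[ 258   91   19  154 2533] ((266.82232666015625, 167.50424194335938), (17.077470779418945, 153.18411254882812), 0.7538483738899231)
[[ 0.4524 -0.2728  0.07  ]
 [ 0.4888 -0.1406  0.07  ]
 [ 0.5021 -0.1443  0.07  ]
 [ 0.4679 -0.2771  0.07  ]] [ 0.47779386 -0.20869399  0.07      ]
```

View pics/w1.png

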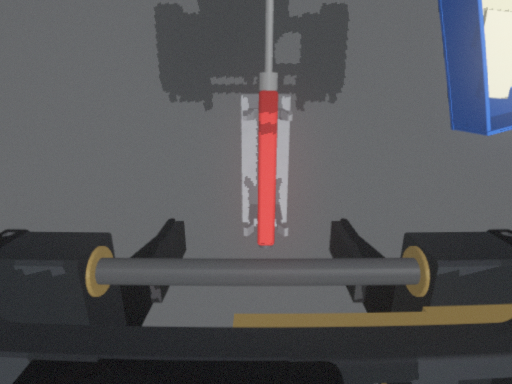

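The wrist view shows the handle centred at (267,167) in the rest, parallel to the tool. I'll descend and grip.

Request:
arm_command(
  commands=[
    [0.15,0.075,0.2,0,0,0,1],
    [0.15,0.075,0.6,0,0,0,1],
    [0.15,0.075,0.9,0,0,0,1],
    [0.15,0.075,1.0,0,0,0,1],
  ],
)

```text
t: 1.8
eef_pos: [0.4753, -0.2105, 0.0585]
tcp_rot: [-2.49, -1.911, 0.002]
wrist_force: [0.1, -0.4, 0.4]
width: 0.0871
grasp_force: 0.0
```

Request:
arm_command(
  commands=[
    [0,0,0.17,0,0,0,0.6],
    [0,0,0.17,0,0,0,0.4],
  ],
)

```text
t: 2.0
eef_pos: [0.476, -0.2108, 0.0428]
tcp_rot: [-2.491, -1.912, 0.001]
wrist_force: [-0.2, -1.0, 0.2]
width: 0.0778
grasp_force: 0.0
```

Request:
arm_command(
  commands=[
    [0,0,0,0,0,0,0.1],
    [0,0,0,0,0,0,0.0],
    [0,0,0,0,0,0,0],
    [0,0,0,0,0,0,0],
    [0,0,0,0,0,0,0],
  ],
  grip_force=50,
)

```text
t: 2.5
eef_pos: [0.4768, -0.21, 0.0441]
tcp_rot: [2.489, 1.915, 0.0]
wrist_force: [-1.0, -0.6, -0.4]
width: 0.0391
grasp_force: 0.0
```

```bash
python3 - <<'E'
from h import *
s=arm.observe();print({k:np.round(v,4) for k,v in s.items()})
E
```

```text
{'t': np.float64(2.5), 'qpos': array([-0.6296,  0.6769,  1.8298, -0.    ,  0.634 , -0.3706]), 'dq': array([ 0.0027,  0.0069,  0.0008, -0.0009, -0.0031,  0.0016]), 'effort': array([-3.23000e-02, -4.05435e+01, -7.78520e+00,  3.34000e-02,
        5.73000e-02,  5.00000e-04]), 'eef_pos': array([ 0.4768, -0.21  ,  0.0441]), 'tcp_rot': array([2.4890e+00, 1.9154e+00, 4.0000e-04]), 'wrist_force': array([-0.9782, -0.6468, -0.4262]), 'ft_torque': array([-0.0374, -0.0576, -0.0349]), 'grasp_force': np.float64(0.0), 'width': np.float64(0.0391)}
```

Request:
arm_command(
  commands=[
    [0,0,0,0,0,0,0],
    [0,0,0,0,0,0,0],
    [0,0,0,0,0,0,0],
    [0,0,0,0,0,0,0],
    [0,0,0,0,0,0,0],
  ],
  grip_force=50,
)

```text
t: 3.0
eef_pos: [0.4765, -0.2098, 0.0435]
tcp_rot: [-2.49, -1.916, -0.0]
wrist_force: [0.2, 0.0, 0.6]
width: 0.0153
grasp_force: 50.0
```

Request:
arm_command(
  commands=[
    [0,0,-0.1,0,0,0,0],
    [0,0,-0.3,0,0,0,0],
    [0,0,-0.6,0,0,0,0],
    [0,0,-0.9,0,0,0,0],
    [0,0,-1.0,0,0,0,0],
  ],
)

```text
t: 3.5
eef_pos: [0.4779, -0.2109, 0.1466]
tcp_rot: [2.485, 1.913, 0.002]
wrist_force: [0.5, -0.0, -0.7]
width: 0.0156
grasp_force: 50.0
```

Request:
arm_command(
  commands=[
    [0,0,-0.4,0,0,0,0],
    [0,0,-0.7,0,0,0,0],
    [0,0,-0.9,0,0,0,0],
    [0,0,-0.9,0,0,0,0],
  ],
)

```text
t: 3.9
eef_pos: [0.4779, -0.2109, 0.2359]
tcp_rot: [2.485, 1.912, 0.003]
wrist_force: [-0.1, -0.2, -1.6]
width: 0.0158
grasp_force: 50.0
```

```bash
cat >> h.py <<'E'
def state(n=4):
    w=[];e=[];q=[]
    for i in range(n):
        s=arm.observe(); w.append(s["wrist_force"]);e.append(s["eef_pos"]);q.append(s["tcp_rot"]); viewer.capture("top")
    print("t",s["t"],"p",np.mean(e,0).round(4),"rot",np.round(q[-1],4),"F",np.mean(w,0).round(2),"sd",np.std(w,0).round(2),"w",round(s["width"],4),"g",round(float(s["grasp_force"]),1))
    return np.mean(e,0)
E
python3 - <<'E'
from h import *
state(); print(arm.observe()["qpos"].round(3))
a=viewer.capture("side");b=viewer.capture("top")
cv2.imwrite("pics/s2.png",a[...,::-1]);cv2.imwrite("pics/t2.png",b[...,::-1])
o=np.zeros((600,800,3),np.uint8)
c=cv2.resize(a[90:250,140:400,::-1],(780,300) ,interpolation=cv2.INTER_CUBIC) if 0 else cv2.resize(a[120:240,130:390,::-1],None,fx=3,fy=3,interpolation=cv2.INTER_CUBIC)
o[:300,:780]=c[:300]
d=cv2.resize(b[125:245,130:390,::-1],None,fx=2.5,fy=2.5,interpolation=cv2.INTER_CUBIC); o[300:600,:650]=d
cv2.imwrite("pics/v2.png",o)
E
```

```text
t 4.05 p [ 0.4765 -0.2099  0.2337] rot [-2.4874e+00 -1.9140e+00  1.4000e-03] F [ 0.39  0.18 -1.49] sd [0.36 0.31 0.42] w 0.0155 g 50.0
[-0.63   0.376  1.682 -0.     1.088 -0.371]
```

View pics/v2.png

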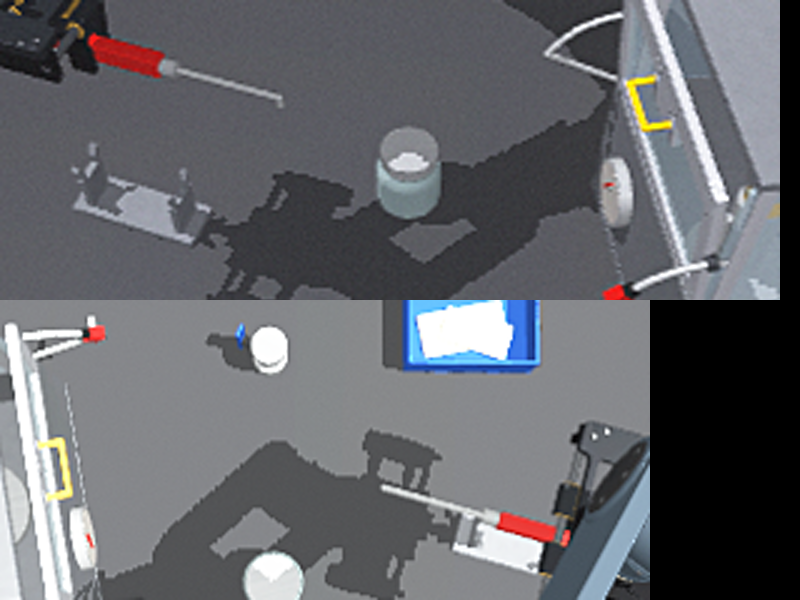

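The rod is held level, with its elbow at side (223.4,153.0) and top (283.3,199.5). The eye bar corners are at side (339.4,147)/(344.7,162.3).

```bash
cat >> h.py <<'E'
gx=np.array([np.cos(1.763),np.sin(1.763),0]); gy=np.array([np.sin(1.763),-np.cos(1.763),0])*-1; gz=np.array([0,0,1.])
G=np.stack([gx,gy,gz])
def barline(im,pts0):
    # subpixel centre line of the yellow bar between approximate corner pixels
    f=im.astype(float); y=np.clip((f[...,0]+f[...,1])/2-f[...,2]-25,0,None)
    (u0,v0),(u1,v1)=pts0; P=[]
    for v in range(int(np.ceil(v0+2)),int(v1-2)+1):
        uc=u0+(u1-u0)*(v-v0)/(v1-v0); us=np.arange(int(round(uc))-3,int(round(uc))+4); w=y[v,us]
        if w.sum()>30: P.append(((w*us).sum()/w.sum(),v))
    P=np.array(P); k=np.polyfit(P[:,1],P[:,0],1); r=P[:,0]-np.polyval(k,P[:,1])
    return k,np.std(r),len(P)
def bar(ims,imt,ps,pt):
    S=cam("side");T=cam("top"); N=[];D=[]
    for c,im,p in((S,ims,ps),(T,imt,pt)):
        k,sd,n=barline(im,p); print("bar fit",k.round(3),round(sd,2),n)
        o,a=ray(c,np.polyval(k,p[0][1]),p[0][1]);_,b=ray(c,np.polyval(k,p[1][1]),p[1][1])
        m=np.cross(a,b);m/=np.linalg.norm(m);N.append(m);D.append(m@o)
    d=np.cross(*N);d/=np.linalg.norm(d); x0=np.linalg.lstsq(np.array(N+[d]),np.array(D+[0]),rcond=None)[0]
    return x0,d
E
python3 - <<'E'
from h import *
S=cam("side");T=cam("top")
a=cv2.imread("pics/s2.png")[...,::-1];b=cv2.imread("pics/t2.png")[...,::-1]
x0,d=bar(a,b,[(339.4,147),(344.7,162.3)],[(155.7,180.7),(157.7,203.5)])
e1=tri(S,(339.4,147),T,(157.7,203.5));e2=tri(S,(344.7,162.3),T,(155.7,180.7));print(e1,e2)
m=(e1[0]+e2[0])/2; mb=x0+d*(d@(m-x0)); print("dir",d,"yaw",np.arctan2(d[1],d[0]),"mid",m,mb)
el,e=tri(S,(223.4,153.0),T,(283.3,199.5)); print("elbow",el,e, "expected", np.array([.4765,-.21,.2337+.0187])+.18*np.array([.257,.966,0]))
E
```

```text
bar fit [  0.325 291.768] 0.06 12
bar fit [  0.153 126.076] 0.32 19
(array([0.50587118, 0.25383201, 0.27654325]), np.float64(0.0031315808299119856)) (array([0.55748248, 0.26143663, 0.28015085]), np.float64(0.006520390636545975))
dir [0.98185367 0.18958873 0.0044148 ] yaw 0.19074514337350174 mid [0.53167683 0.25763432 0.27834705] [0.53196231 0.25591317 0.28876931]
elbow [ 0.52189428 -0.03289187  0.24753036] 0.004315896586238744 expected [ 0.52276 -0.03612  0.2524 ]
```

```bash
python3 - <<'E'
from h import *
S=cam("side");T=cam("top")
for s,t in (("s2","t2"),("side0","top0")):
    a=cv2.imread(f"pics/{s}.png")[...,::-1];b=cv2.imread(f"pics/{t}.png")[...,::-1]
    pt=[(154,181),(157.5,204)]; 
    x0,d=bar(a,b,[(339.5,147.5),(344.6,162.5)],pt); m=x0+d*(.5317-x0[0])/d[0]; print(m,d)
f=b.astype(float); y=np.clip((f[...,0]+f[...,1])/2-f[...,2],0,None)
print(y[178:208,146:164].astype(int))
f=a.astype(float); y=np.clip((f[...,0]+f[...,1])/2-f[...,2],0,None)
print(y[142:168,334:358].astype(int))
# wire line: bright pixels around the wire in t2,s2
for n,(u0,u1,v0,v1) in(("t2",(276,312,190,222)),("s2",(186,232,140,160))):
    g=cv2.imread(f"pics/{n}.png",0)[v0:v1,u0:u1]; print(n); print(g[:, :16] if n=="t2" else g[4:,-20:])
E
```

```text
bar fit [  0.325 291.785] 0.06 11
bar fit [  0.156 125.466] 0.43 20
[0.5317     0.25624341 0.28782761] [ 0.98083836  0.19462652 -0.00875432]
bar fit [  0.325 291.753] 0.06 11
bar fit [  0.156 125.504] 0.42 20
[0.5317     0.25624727 0.28779821] [ 0.98094512  0.19415258 -0.00717251]
[[  0   0   0   0   0   0   0   0   0   0   0   0   0   0   0   0   0   0]
 [  0   0   0   0   0   0   0   0   0   0   0   0   0   0   0   0   0   0]
 [  0   0   0   0  45  70 121 110 106  66   0   0   0   0   0   0   0   0]
 [ 28   4  17  97 115 107  96  93  86 135   0   0   0   0   0   0   0   0]
 [107 108 112 111 108 107 102 119  78 143   0   0   0   0   0   0   0   0]
 [125 122  55 131 142 113 107 145  78 125  19   0   0   0   0   0   0   0]
 [ 46   1   0   3   0   0   0 120  86 112  29   0   0   0   0   0   0   0]
 [  0   0   0   0   0   0   0  83  97 105  49   0   0   0   0   0   0   0]
 [  0   0   0   0   0   0   0  45 107  93  98   0   0   0   0   0   0   0]
 [  0   0   0   0   0   0   0   3 117  82 129   0   0   0   0   0   0   0]
 [  0   0   0   0   0   0   0   0 119  78 146   0   0   0   0   0   
[... 6871 characters left out ...]
  97  92
   90  87]
 [ 89  87  89  84  82  83  97 128 156 161 173 178  96  88  94  90  87  94
   90  90]
 [ 94  92  92  91  91  92  88  86  82  92 127 135  96  89  93  95  92  94
   94  92]
 [ 92  92  89  91  92  87  94  92  87  90 113 140 111  92  94  87  93  91
   89  93]
 [ 92  96  89  93  91  93  93  90  91  89 111 140 114  91  89  93  94  91
   96  90]
 [ 94  89  89  91  91  91  93  96  91  90  88  89  90  89  91  91  88  90
   87  91]
 [ 93  91  92  93  95  93  91  89  93  93  89  90  93  91  94  90  93  96
   90  90]
 [ 94  93  92  92  89  89  92  88  89  93  90  89  92  91  93  92  92  91
   93  90]
 [ 87  92  91  91  94  93  92  92  89  95  95  92  92  90  95  90  94  92
   91  94]]
```

```bash
python3 - <<'E'
from h import *
S=cam("side");T=cam("top")
m,e=tri(S,(341.95,154.4),T,(155.4,191.75)); print("bar mid",m,e)
for s,t in (((339.5,146.9),(157,202.2)),((344.4,161.9),(153.7,181.3))): print(tri(S,s,T,t))
el,e2=tri(S,(223.0,152.1),T,(283.4,199.9)); print("elbow",el,e2)
ex=np.array([.4765,-.2099,.2337+.0187])+.18*np.array([np.cos(1.31),np.sin(1.31),0]); print("exp",ex)
for n,p in(("bar",m),("elb",el),("ex",ex)): print(n,proj(S,p),proj(T,p))
print("rel guard", G@(m-el))
E
```

```text
bar mid [0.53222374 0.25881515 0.27954975] 0.0018015348302967951
(array([0.50856531, 0.25410612, 0.27988495]), np.float64(0.001670296450766291))
(array([0.55590775, 0.26337632, 0.28014932]), np.float64(0.0015089933110027714))
elbow [ 0.52086567 -0.03339728  0.24970917] 0.0033854681063238377
exp [ 0.52291301 -0.03598671  0.2524    ]
bar [341.56265117 154.42580884] [154.99582193 191.72931849]
elb [222.3276159  152.08210823] [282.67838857 199.98871326]
ex [221.09381991 151.90677339] [283.90136572 199.0492926 ]
rel guard [ 0.28466188 -0.06696805  0.02984058]
```

```bash
python3 - <<'E'
from h import *
p0=np.array([.4765,-.2099,.2345]); p3=np.array([.578,.023,.2915]); y0,y3=1.312,1.762
plan([(p0+(p3-p0)*k/3,tool(y0+(y3-y0)*k/3)) for k in(1,2,3)],(p0,tool(y0)))
E
```

```text
[ 0.837  0.128 -0.19 ] [ 0.      0.     -0.0477]
[ 0.808  0.252 -0.19 ] [-0.      0.     -0.0477]
[ 0.762  0.37  -0.19 ] [ 0.      0.     -0.0477]
```

Request:
arm_command(
  commands=[
    [0.4,0.06,-0.1,0,0,-0.024,0],
    [0.84,0.13,-0.19,0,0,-0.048,0],
    [0.84,0.13,-0.19,0,0,-0.048,0],
  ],
)

```text
t: 4.5
eef_pos: [0.512, -0.1279, 0.2525]
tcp_rot: [-2.332, -2.104, -0.003]
wrist_force: [-0.4, 0.6, -0.8]
width: 0.0159
grasp_force: 50.0
```

Request:
arm_command(
  commands=[
    [0.4,0.12,-0.1,0,0,-0.024,0],
    [0.81,0.25,-0.19,0,0,-0.048,0],
    [0.81,0.25,-0.19,0,0,-0.048,0],
  ],
)

```text
t: 4.8
eef_pos: [0.5459, -0.0506, 0.2717]
tcp_rot: [2.168, 2.274, 0.004]
wrist_force: [0.9, -0.7, -1.1]
width: 0.0156
grasp_force: 50.0
```

Request:
arm_command(
  commands=[
    [0.38,0.18,-0.1,0,0,-0.024,0],
    [0.76,0.37,-0.19,0,0,-0.048,0],
    [0.76,0.37,-0.19,0,0,-0.048,0],
    [0.76,0.37,-0.19,0,0,-0.048,0],
  ],
)

```text
t: 5.2
eef_pos: [0.5775, 0.0231, 0.2894]
tcp_rot: [-1.995, -2.425, 0.003]
wrist_force: [-0.4, -0.8, -2.0]
width: 0.0156
grasp_force: 50.0
```

```bash
cat >> h.py <<'E'
def shots(tag):
    a=viewer.capture("side")[...,::-1];b=viewer.capture("top")[...,::-1]
    cv2.imwrite(f"pics/s{tag}.png",a);cv2.imwrite(f"pics/t{tag}.png",b)
    return a,b
def crop2(tag,cs,ct,f=8):
    # zoomed crops (u0,v0,u1,v1) of side and top, one above the other
    o=[]
    for n,c in(("s",cs),("t",ct)):
        if c is None: continue
        i=cv2.imread(f"pics/{n}{tag}.png")[c[1]:c[3],c[0]:c[2]]; o.append(cv2.resize(i,None,fx=f,fy=f,interpolation=cv2.INTER_NEAREST))
    W=max(i.shape[1] for i in o); o=[cv2.copyMakeBorder(i,0,4,0,W-i.shape[1],cv2.BORDER_CONSTANT) for i in o]
    o=np.vstack(o); cv2.imwrite(f"pics/v{tag}.png",o); print(o.shape)
E
python3 - <<'E'
from h import *
p=state(); print(arm.observe()["qpos"].round(3)); shots(3)
S=cam("side");T=cam("top")
M=R.from_rotvec(arm.observe()["tcp_rot"]).as_matrix(); el=p+M@[.18,0,-.0187]; print("elbow exp",el,proj(S,el),proj(T,el))
crop2(3,(275,125,375,160),(140,175,240,212),8)
E
```

```text
t 5.35 p [0.5771 0.0223 0.2894] rot [-1.9982 -2.422   0.0029] F [-0.17  0.03 -1.57] sd [0.5  0.63 0.35] w 0.0158 g 50.0
[-1.55e-01  3.93e-01  1.47e+00 -1.00e-03  1.28e+00 -3.46e-01]
elbow exp [0.54293214 0.19904739 0.30808391] [317.95608775 148.10919325] [179.58938207 186.21937233]
(584, 800, 3)
```

View pics/v3.png

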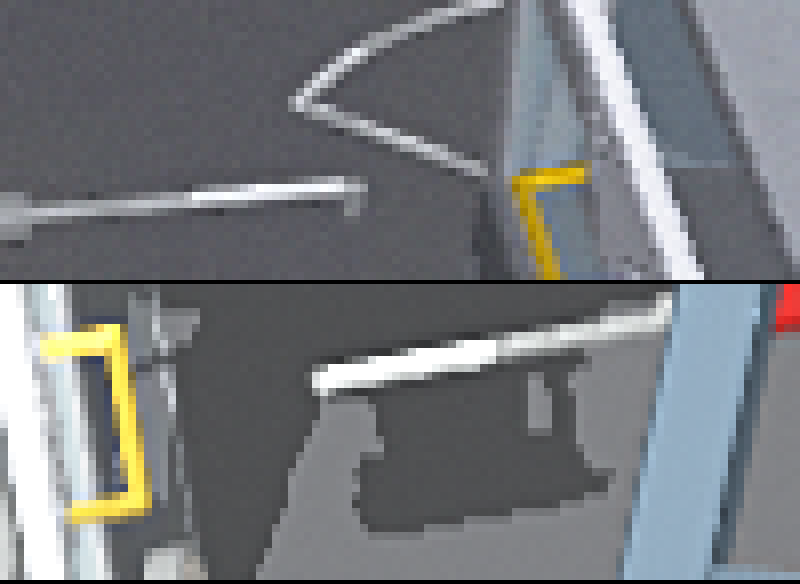

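The side view puts the elbow at (318.9,148) and the top view at (179.9,186.3). Both are within 1 px of the kinematics. The bar stands at side (342,154) and top (155.4,191.8).

```bash
python3 - <<'E'
from h import *
S=cam("side");T=cam("top")
for ds,dt in(((.6,0),(.5,.1)),((.95,-.1),(.3,.1)),((.4,0),(.4,0))):
    m,e=tri(S,(341.95-ds[0],154.4-ds[1]),T,(155.4-dt[0],191.75-dt[1])); print("bar",m,e)
    el=np.array([.54293,.19905,.30808]); d=m-el; print(G@d)
M=R.from_rotvec(arm.observe()["tcp_rot"]).as_matrix(); print(M.round(4))
m=np.array([.532,.259,.279]); tgt=m+.012*gx; print((M.T@(tgt-el))[:2])
E
```

```text
bar [0.53236588 0.25861862 0.27982159] 0.0007124382850967529
[ 0.06048969 -0.00100936 -0.02825841]
bar [0.5323993  0.25804482 0.27947095] 0.0010910192830434718
[ 0.05992007 -0.00093255 -0.02860905]
bar [0.53217369 0.25878892 0.27958437] 1.4720499736729057e-05
[ 0.06069357 -0.00085323 -0.02849563]
[[-1.901e-01  9.818e-01 -1.000e-03]
 [ 9.818e-01  1.901e-01 -1.000e-04]
 [ 1.000e-04 -1.000e-03 -1.000e+00]]
[0.07293052 0.00068389]
```

Request:
arm_command(
  commands=[
    [0.25,0.01,0,0,0,0,0],
    [0.5,0.01,0,0,0,0,0],
    [0.65,0.01,0,0,0,0,0],
    [0.715,0.01,0,0,0,0,0],
    [0.715,0.01,0,0,0,0,0],
  ],
)

```text
t: 6.0
eef_pos: [0.5651, 0.0939, 0.2906]
tcp_rot: [1.995, 2.426, -0.0]
wrist_force: [-0.1, -0.7, -0.9]
width: 0.0155
grasp_force: 50.0
```

```bash
python3 - <<'E'
from h import *
p=state(6); shots(4)
S=cam("side");T=cam("top")
M=R.from_rotvec(arm.observe()["tcp_rot"]).as_matrix(); el=p+M@[.18,0,-.0187]; print("elbow exp",el,proj(S,el),proj(T,el), G@(np.array([.5323,.2586,.279])-el))
crop2(4,(300,125,400,162),(130,175,230,212),8)
E
```

```text
t 6.25 p [0.5654 0.0931 0.2906] rot [ 1.9977e+00  2.4242e+00 -2.0000e-04] F [ 0.   -0.49 -1.19] sd [0.39 0.55 0.48] w 0.0156 g 50.0
elbow exp [0.53095732 0.26975567 0.30925282] [348.62977329 145.74184151] [147.21302066 191.00044922] [-0.01120673  0.00081303 -0.03025282]
(600, 800, 3)
```

View pics/v4.png

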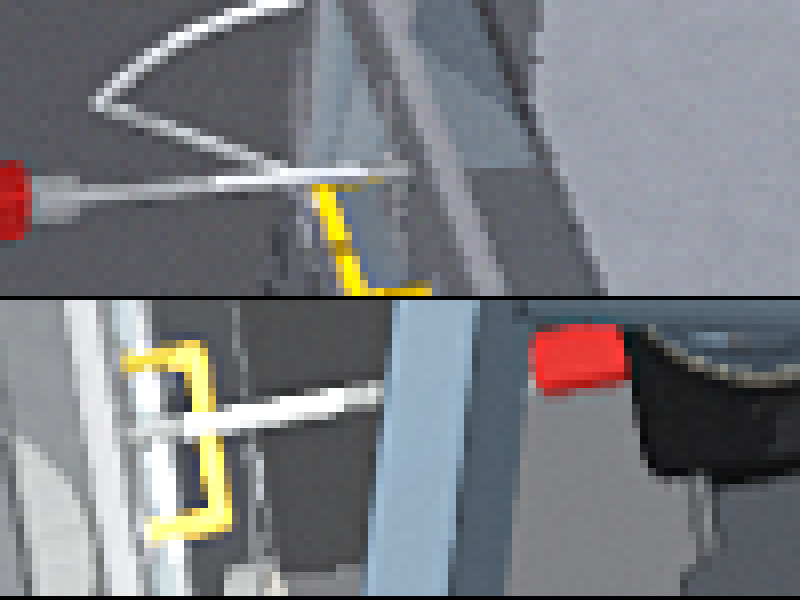

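The beak stands over the gap, with the wire end at top (146.2,192) and side (350,146). I'll lower it now.

Request:
arm_command(
  commands=[
    [0,0,0.06,0,0,0,0],
    [0,0,0.12,0,0,0,0],
    [0,0,0.17,0,0,0,0],
    [0,0,0.21,0,0,0,0],
    [0,0,0.21,0,0,0,0],
  ],
)

```text
t: 6.9
eef_pos: [0.5646, 0.0937, 0.2686]
tcp_rot: [-1.996, -2.424, 0.002]
wrist_force: [-0.4, 0.3, -1.9]
width: 0.0156
grasp_force: 50.0
```

```bash
python3 - <<'E'
from h import *
p=state(8); shots(5)
M=R.from_rotvec(arm.observe()["tcp_rot"]).as_matrix(); el=p+M@[.18,0,-.0187]; print("elbow exp",el, G@(np.array([.5323,.2586,.279])-el))
crop2(5,(300,125,400,162),(130,175,230,212),8)
E
```

```text
t 7.25 p [0.5652 0.0937 0.2695] rot [1.9963e+00 2.4251e+00 6.0000e-04] F [ 0.14 -0.08 -1.56] sd [0.27 0.47 0.3 ] w 0.0156 g 50.0
elbow exp [0.53065769 0.27030373 0.28818716] [-0.01180193  0.0006236  -0.00918716]
(600, 800, 3)
```

View pics/v5.png

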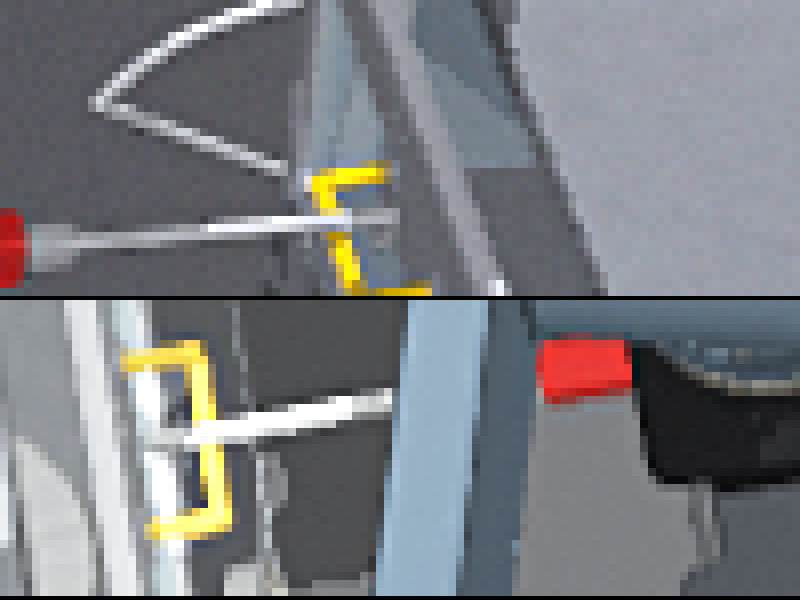

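The beak is now behind the bar, with the wire crossing it at side (341,152). I'll compute the first part of the arc.

```bash
cat >> h.py <<'E'
def pose(th,H,phi,along=0.,up=-.002,off=(.006,)):
    # TCP pose with the beak at the bar of the hatch at angle th; rod pitch phi; along/up: extra shift of the beak in the rod's x, tip below bar centre
    rx=gx*np.cos(phi)+gz*np.sin(phi); rz=-gx*np.sin(phi)+gz*np.cos(phi)
    B=H+gx*(-.115*np.sin(th)-.021*np.cos(th))+gz*(.115*np.cos(th)-.021*np.sin(th))
    tip=B+(.006+along)*rx+up*rz
    return tip+.010*rz-.180*rx-.0187*rz, tool(1.763,phi)
def rows(targets,start):
    p,M=start
    for q,N in targets:
        print(((M.T@(np.array(q)-p))/.1).round(3),(R.from_matrix(M.T@N).as_rotvec()/np.pi).round(4))
E
python3 - <<'E'
from h import *
H=np.array([.5267,.2876,.165]); f=lambda t:.75*(t-.075)
cur=(np.array([.5652,.0937,.2685]),tool(1.763)); print(pose(.075,H,0)[0], pose(.075,H,0,.006)[0])
ths=[.075,.1,.13,.16,.2]; rows([pose(t,H,f(t)) for t in ths],cur)
print(); ths2=[.24,.28,.32,.36,.4]; rows([pose(t,H,f(t)) for t in ths2],pose(.2,H,f(.2)))
E
```

```text
[0.56558413 0.0877905  0.26740319] [0.56443799 0.09368001 0.26740319]
[-0.059 -0.008  0.011] [0. 0. 0.]
[-0.085 -0.008  0.051] [ 0.     0.006 -0.   ]
[-0.115 -0.008  0.101] [ 0.      0.0131 -0.    ]
[-0.143 -0.008  0.151] [ 0.      0.0203 -0.    ]
[-0.18  -0.008  0.219] [ 0.      0.0298 -0.    ]

[-0.041 -0.     0.066] [-0.      0.0095  0.    ]
[-0.079 -0.     0.134] [-0.      0.0191  0.    ]
[-0.115 -0.     0.204] [ 0.      0.0286 -0.    ]
[-0.149 -0.     0.275] [-0.      0.0382 -0.    ]
[-0.181 -0.     0.347] [-0.      0.0477  0.    ]
```

Request:
arm_command(
  commands=[
    [0,0,0.01,0,0,0,0],
    [0,0,0.01,0,0,0,0],
    [0,0,0.01,0,0,0,0],
  ],
)

```text
t: 7.7
eef_pos: [0.5652, 0.0936, 0.2685]
tcp_rot: [-1.997, -2.425, 0.0]
wrist_force: [0.4, -1.5, -1.0]
width: 0.0153
grasp_force: 50.0
```

Request:
arm_command(
  commands=[
    [-0.03,0,0.005,0,0,0,0],
    [-0.06,0,0.01,0,0,0,0],
    [-0.085,0,0.05,0,0.006,0,0],
    [-0.115,0,0.1,0,0.013,0,0],
  ],
)

```text
t: 8.1
eef_pos: [0.5671, 0.0836, 0.2583]
tcp_rot: [-1.974, -2.398, -0.045]
wrist_force: [-0.1, 4.5, -1.3]
width: 0.0158
grasp_force: 50.0
```

```bash
python3 - <<'E'
from h import *
p=state(8); shots(6)
M=R.from_rotvec(arm.observe()["tcp_rot"]).as_matrix(); print("elbow",p+M@[.18,0,-.0187])
E
```

```text
t 8.45 p [0.5672 0.0825 0.2581] rot [-1.9764 -2.4014 -0.0404] F [-0.08  3.35 -0.58] sd [0.29 0.55 0.4 ] w 0.0156 g 50.0
elbow [0.53276631 0.25821347 0.28407744]
```

```bash
python3 - <<'E'
from h import *
H=np.array([.5267,.2876,.165]); f=lambda t:.75*(t-.075)
rows([pose(t,H,f(t)) for t in (.17,.21,.25,.29,.33)],pose(.13,H,f(.13)))
E
```

```text
[-0.041 -0.     0.065] [-0.      0.0095  0.    ]
[-0.08  -0.     0.133] [-0.      0.0191  0.    ]
[-0.116  0.     0.201] [-0.      0.0286  0.    ]
[-0.15  -0.     0.271] [-0.      0.0382  0.    ]
[-0.182 -0.     0.343] [-0.      0.0477  0.    ]
```

Request:
arm_command(
  commands=[
    [-0.041,0,0.065,0,0.0095,0,0],
    [-0.08,0,0.133,0,0.019,0,0],
    [-0.116,0,0.2,0,0.0286,0,0],
    [-0.15,0,0.27,0,0.038,0,0],
    [-0.182,0,0.343,0,0.048,0,0],
  ],
)

```text
t: 9.1
eef_pos: [0.5704, 0.0663, 0.2234]
tcp_rot: [-1.897, -2.306, -0.184]
wrist_force: [-0.8, 3.7, -1.5]
width: 0.0155
grasp_force: 50.0
```

```bash
cat >> h.py <<'E'
def yellow(tag):
    for n in "st":
        f=cv2.imread(f"pics/{n}{tag}.png")[...,::-1].astype(float); y=np.clip((f[...,0]+f[...,1])/2-f[...,2],0,None)
        b=(y>45).astype(np.uint8)
        b[:, :300]=0 if n=="s" else b[:, :300]; b[:130]=0 
        if n=="t": b[:,230:]=0; b[230:]=0
        k,l,st,ce=cv2.connectedComponentsWithStats(b); print(n)
        for i in range(1,k):
            if st[i][4]>5: print(st[i])
        u0,v0,u1,v1=[st[1:][st[1:,4]>5][:,0].min()-1,st[1:][st[1:,4]>5][:,1].min()-1,(st[1:,0]+st[1:,2]).max()+1,(st[1:,1]+st[1:,3]).max()+1]
        print(u0,v0); print("\n".join(" ".join(f"{int(x):3d}" for x in r) for r in y[v0:v1,u0:u1]))
E
python3 - <<'E'
from h import *
p=state(8); shots(7)
M=R.from_rotvec(arm.observe()["tcp_rot"]).as_matrix(); print("elbow",p+M@[.18,0,-.0187]); yellow(7)
H=np.array([.5267,.2876,.165]); q=pose(.33,H,.75*.255); print("ideal",q[0]); S=cam("side");T=cam("top")
E
```

```text
t 9.45 p [0.5707 0.0653 0.2233] rot [-1.8997 -2.3097 -0.1818] F [-0.3   1.11 -1.38] sd [0.58 1.22 0.24] w 0.0155 g 50.0
elbow [0.53724495 0.23521674 0.27572021]
s
[452 130  12   3  22]
[327 148  10   8  33]
[329 158  13  10  50]
[387 188   4   4   9]
[331 215  10   8  42]
326 129
  0   0   0   0   0   0   0   0   0   0   0   0   0   0   0   0   0   0   0   0   0   0   0   0   0   0   0   0   0   0   0   0   0   0   0   0   0   0   0   0   0   0   0   0   0   0   0   0   0   0   0   0   0   0   0   0   0   0   0   0   0   0   0   0   0   0   0   0   0   0   0   0   0   0   0   0   0   0   0   0   0   0   0   0   0   0   0   0   0   0   0   0   0   0   0   0   0   0   0   0   0   0   0   0   0   0   0   0   0   0   0   0   0   0   0   0   0   0   0   0   0   0   0   0   0  28  79  76  74 108 119 119 120 123 117  32   0   1   3
  0   0   0   0   0   0   0   0   0   0   0   0   0   0   0   0   0   0   0   0   0   0   0   0   0   0   0   0   0   0   0   0   0   0   0   0   0   0   0   0   0   0   0   0   0   0   0   0   0   0   0   0   0   0   0   0   0   0   0   0   0   0   0   0   0   0
[... 28229 characters left out ...]
  0   0   0   0   0   0   0   0   0   0   0   0   0   0   0   0   0   0   0   0   0   0   0
  0   0   0   0  89 108  81  59  66  37  19   0   0   0   0   0   0   0   0   0   0   0   0   0   0   0   0   0   0   0   0   0   0   0   0   0   0   0   0   0   0   0   0   0   0   0   0   0   0   0   0   0   0   0   0   0   0   0   0   0   0   0   0   0   0   0   0   0   0   0   0
  0   0   0   0   2  10   0   0   0   0   0   0   0   0   0   0   0   0   0   0   0   0   0   0   0   0   0   0   0   0   0   0   0   0   0   0   0   0   0   0   0   0   0   0   0   0   0   0   0   0   0   0   0   0   0   0   0   0   0   0   0   0   0   0   0   0   0   0   0   0   0
ideal [0.56985683 0.06583482 0.22341005]
```

```bash
cat >> h.py <<'E'
def win(tag,n,u0,v0,u1,v1):
    f=cv2.imread(f"pics/{n}{tag}.png")[...,::-1].astype(float); y=np.clip((f[...,0]+f[...,1])/2-f[...,2],0,None)[v0:v1,u0:u1]
    print(n,u0,v0); print("\n".join(f"{v0+i}: "+" ".join(f"{int(x):3d}" for x in r) for i,r in enumerate(y) if r.max()>30))
def barB(th,H): return H+gx*(-.115*np.sin(th)-.021*np.cos(th))+gz*(.115*np.cos(th)-.021*np.sin(th))
E
python3 - <<'E'
from h import *
win(7,"s",326,156,345,170); win(7,"t",155,175,176,210)
H=np.array([.5267,.2876,.165]); S=cam("side");T=cam("top")
for th in (.075,.33):
    b=barB(th,H)
    print(th,[ (proj(S,b+k*.024*gy).round(1),proj(T,b+k*.024*gy).round(1)) for k in(1,0,-1)])
E
```

```text
s 326 156
158:   0   0   0   8  89  64   0   0   0   0   0   0   0   0   0   0   0   0   0
159:   0   0   0  49 165 154  31   0   0   0   0   0   0   0   0   0   0   0   0
160:   0   0   0   7 199 247 158   0   0   0   0   0   0   0   0   0   0   0   0
161:   0   0   0   0 134 255 207   0   0   0   0   0   0   0   0   0   0   0   0
162:   0   0   0   0 119 255 230   5   0   0   0   0   0   0   0   0   0   0   0
163:   0   0   0   0  61 252 240  53   0   0   0   0   6  63 123  20   0   0   0
164:   0   0   0   0  37 215 255 196   0   5  66 193 255 249 197  77   0   0   0
165:   0   0   0   0   0 127 249 195 197 250 241 236 250 232 185  39   0   0   0
166:   0   0   0   0   0  60 251 226 255 235 227 168  99  13   0   0   0   0   0
167:   0   0   0   0   0  40 210 226 143  38   8   0   0   0   0   0   0   0   0
t 155 175
178:   0   0   0   0   0   0   0   0   0   0   7  63   1   0   0   0   0   0   0   0   0
179:   0   0   0   0   0   9 126 117 112 120 117 116 122   0   0   0   0   0   0   0   0
180:   0   0   0   0   0   2 100  88  94  96 111  96 107   0   0   0   0   0   0   0   0
181
[... 1377 characters left out ...]
  0   0   0  97 150 163   0   0   0   0   0
199:   0   0   0   0   0   0   0   0   0   0  12  50  44 136 149 164   0   0   0   0   0
200:   0   0   0   0   0   0   0   0   0 141 148 149 143 155 154 163   9   0   0   0   0
201:   0   0   0   0   0   0   0   0   0 141 164 158 155 158 138 123   0   0   0   0   0
202:   0   0   0   0   0   0   0   0   0  89 108  81  59  66  37  19   0   0   0   0   0
0.075 [(array([339. , 147.5]), array([156.8, 202.1])), (array([341.4, 154.9]), array([155.2, 191.7])), (array([343.8, 162.5]), array([153.6, 181.4]))]
0.33 [(array([327.1, 151.5]), array([169.7, 200.4])), (array([329.3, 158.9]), array([168.1, 190.1])), (array([331.5, 166.5]), array([166.5, 179.9]))]
```

```bash
python3 - <<'E'
from h import *
H=np.array([.5267,.2876,.165]); f=lambda t:.75*(t-.075); H2=H+.0007*gx
a=pose(.33,H,f(.33)); rows([pose(t,H2,f(t)) for t in (.36,.39,.42,.45,.48)],a)
print(); rows([pose(t,H2,f(t)) for t in (.51,.54,.57,.59,.61)],pose(.48,H2,f(.48)))
E
```

```text
[-0.023  0.     0.052] [ 0.      0.0072 -0.    ]
[-0.052  0.     0.104] [ 0.      0.0143 -0.    ]
[-0.08  -0.     0.156] [ 0.      0.0215 -0.    ]
[-0.107  0.     0.209] [0.     0.0286 0.    ]
[-0.132 -0.     0.263] [ 0.      0.0358 -0.    ]

[-0.03   0.     0.052] [0.     0.0072 0.    ]
[-0.058  0.     0.105] [0.     0.0143 0.    ]
[-0.086  0.     0.158] [0.     0.0215 0.    ]
[-0.103  0.     0.194] [0.     0.0263 0.    ]
[-0.12   0.     0.231] [0.    0.031 0.   ]
```

Request:
arm_command(
  commands=[
    [-0.023,0,0.052,0,0.007,0,0],
    [-0.052,0,0.104,0,0.0143,0,0],
    [-0.08,0,0.156,0,0.0215,0,0],
    [-0.107,0,0.209,0,0.0286,0,0],
    [-0.132,0,0.263,0,0.0358,0,0],
  ],
)

```text
t: 10.1
eef_pos: [0.5721, 0.0579, 0.1945]
tcp_rot: [-1.838, -2.232, -0.283]
wrist_force: [-0.2, 2.9, 0.1]
width: 0.0155
grasp_force: 50.0
```

```bash
python3 - <<'E'
from h import *
p=state(8); shots(8)
H=np.array([.5267,.2876,.165])+.0007*gx; print("ideal",pose(.48,H,.75*.405)[0])
win(8,"s",316,150,336,172); win(8,"t",160,174,184,206)
S=cam("side");T=cam("top"); b=barB(.48,H)
print([ (proj(S,b+k*.024*gy).round(1),proj(T,b+k*.024*gy).round(1)) for k in(1,0,-1)])
E
```

```text
t 10.45 p [0.5722 0.0572 0.1945] rot [-1.8395 -2.2357 -0.2809] F [ 0.01  0.63 -0.98] sd [0.53 1.48 0.73] w 0.0154 g 50.0
ideal [0.57137359 0.0580408  0.19505337]
s 316 150
152:   0   0   0   0   0   0   0   0  15 103 207 119   0   0   0   0   0   0   0   0
153:   0   0   0   0   0   0  27 181 255 242 251 189  37   0   0   0   0   0   0   0
154:   0   0   0   0   0 137 255 249 244 206 133   5   0   0   0   0   0   0   0   0
155:   0   0   0   0   0 155 254 197  25   1   0   0   0   0   0   0   0   0   0   0
156:   0   0   0   0   0 117 255 225   0   0   0   0   0   0   0   0   0   0   0   0
157:   0   0   0   0   0  61 252 238  58   0   0   0   0   0   0   0   0   0   0   0
158:   0   0   0   0   0   2 161 255 181   0   0   0   0   0   0   0   0   0   0   0
159:   0   0   0   0   0   0  51  53   0   0   0   0   0   0   0   0   0   0   0   0
161:   0   0   0   0   0   0   0   1  75  15   0   0   0   0   0   0   0   0   0   0
162:   0   0   0   0   0   0   0  87 180 123   0   0   0   0   0   0   0   0   0   0
163:   0   0   0   0   0   0   0 130 255 233  14   0   0   0   0   0   0   0  
[... 2278 characters left out ...]
 0   0   0   2 116  69 112   0   0   0   0   0   0
197:   0   0   0   0   0   0   0   0   0   0   0   0   0   0   0 129  61 157   0   0   0   0   0   0
198:   0   0   0   0   0   0   0   0   0   0   0   0   0   0  62 158  72 119   0   0   0   0   0   0
199:   0   0   0   0   0   0   0   0   0   0   0   0   0   0 145 124  84  94   0   0   0   0   0   0
200:   0   0   0   0   0   0   0   0   0   0   0   0   0   0 135 117 110 142   0   0   0   0   0   0
201:   0   0   0   0   0   0   0   0   0   0   0   0   0   0 122 141 139  46   0   0   0   0   0   0
[(array([321. , 154.6]), array([176.3, 199.6])), (array([323.1, 162. ]), array([174.7, 189.5])), (array([325.2, 169.6]), array([173.1, 179.3]))]
```

Request:
arm_command(
  commands=[
    [-0.03,0,0.052,0,0.007,0,0],
    [-0.058,0,0.105,0,0.0143,0,0],
    [-0.086,0,0.158,0,0.0215,0,0],
    [-0.103,0,0.194,0,0.0263,0,0],
    [-0.12,0,0.231,0,0.031,0,0],
  ],
)

```text
t: 11.1
eef_pos: [0.5729, 0.0535, 0.1689]
tcp_rot: [-1.785, -2.167, -0.364]
wrist_force: [-0.8, 2.5, -0.4]
width: 0.0156
grasp_force: 50.0
```

```bash
cat >> h.py <<'E'
F0=np.array([0.1,-.1,-1.5])
def pull(n=8):
    M=R.from_rotvec(arm.observe()["tcp_rot"]).as_matrix(); w=[];e=[]
    for i in range(n):
        s=arm.observe(); w.append(M.T@(s["wrist_force"]-F0)); e.append(s["eef_pos"]); viewer.capture("top")
    w=np.array(w); print("t",round(s["t"],2),"rod-x",w[:,0].round(1),"rod-up",(-w[:,2]).round(1),"p",np.mean(e,0).round(4))
E
python3 - <<'E'
from h import *
pull(); H=np.array([.5267,.2876,.165])+.0007*gx; f=lambda t:.75*(t-.075); print("ideal",pose(.61,H,f(.61))[0])
t0=.61
for k in range(5):
    T=[t0+.015*i for i in(1,2,3)]; rows([pose(t,H,f(t)) for t in T],pose(t0,H,f(t0))); t0=T[-1]; print(t0)
E
```

```text
t 11.45 rod-x [ 2.9  2.2  1.8  1.4  0.2 -0.2 -0.3  0.9] rod-up [-0.   0.9  1.4  0.4  0.1  0.1  0.   0.2] p [0.5731 0.053  0.169 ]
ideal [0.57223843 0.05359679 0.1694201 ]
[-0.015 -0.     0.026] [ 0.      0.0036 -0.    ]
[-0.029  0.     0.053] [-0.      0.0072 -0.    ]
[-0.044  0.     0.08 ] [-0.      0.0107  0.    ]
0.655
[-0.015 -0.     0.027] [-0.      0.0036  0.    ]
[-0.029  0.     0.053] [-0.      0.0072  0.    ]
[-0.043 -0.     0.08 ] [0.     0.0107 0.    ]
0.7000000000000001
[-0.015  0.     0.027] [-0.      0.0036 -0.    ]
[-0.029  0.     0.054] [ 0.      0.0072 -0.    ]
[-0.043  0.     0.081] [-0.      0.0107  0.    ]
0.7450000000000001
[-0.015 -0.     0.027] [-0.      0.0036  0.    ]
[-0.029 -0.     0.054] [ 0.      0.0072 -0.    ]
[-0.043 -0.     0.081] [ 0.      0.0107 -0.    ]
0.7900000000000001
[-0.015 -0.     0.027] [0.     0.0036 0.    ]
[-0.029 -0.     0.054] [ 0.      0.0072 -0.    ]
[-0.043 -0.     0.082] [0.     0.0107 0.    ]
0.8350000000000002
```

```bash
python3 - <<'E'
from h import *
H=np.array([.5267,.2876,.165])+.0007*gx; S=cam("side");T=cam("top")
blk,e=tri(S,(335,218.5),T,(167.5,138.3)); print("block",G@(blk-H),e)
for off in(0,.004):
  for n,s in(("0",(367.6,206.8)),("blackPl",(340,215.5)),("block",(335,218.5)),):
    o,r=ray(S,*s); gyb=(G@(blk-H))[1]+off; k=(gyb-(G@(o-H))[1])/(G@r)[1]; q=G@(o+k*r-H); print(n,q.round(4),"r",np.hypot(q[0],q[2]).round(4),"ang",np.arctan2(-q[0],q[2]).round(3))
i=cv2.imread("pics/s8.png")[195:230,325:385]; cv2.imwrite("pics/v9.png",cv2.resize(i,None,fx=12,fy=12,interpolation=cv2.INTER_NEAREST))
# dark pixels near arc + red extents
for t in("ide0","8"):
    im=cv2.imread(f"pics/s{t}.png")[205:226,328:372]; print(im.sum(2)//3)
E
```

```text
block [-0.06643728 -0.13383095  0.04621878] 0.0014153149162206367
0 [ 0.0022 -0.1338  0.0842] r 0.0843 ang -0.026
blackPl [-0.056  -0.1338  0.0576] r 0.0803 ang 0.771
block [-0.0657 -0.1338  0.0461] r 0.0803 ang 0.959
0 [ 0.005  -0.1298  0.0777] r 0.0779 ang -0.064
blackPl [-0.0538 -0.1298  0.0508] r 0.0739 ang 0.814
block [-0.0636 -0.1298  0.0392] r 0.0747 ang 1.018
[[ 90  94  90  94  92  89  98 109  92  93  94  93  95  96  94  97  92  95
   94  91  93  94  99  91  86 103 137 126 181 248 193 143 143 133 125 130
  122 101  74  42  56  99 136 135]
 [ 90  90  92  88  91  90  98 102  94  95  90  95  93  93  93  96  98  93
   98  90  92  92  95  93  92  85 117 159 146 210 216 146 139 121 123 121
   91  68  82  93  75  84 117 117]
 [ 90  90  89  88  93  90 100 110  89  91  99  94  91  95  96  93  92  96
   93  94  96  91  92  90  88  85 112 156 146 206 228 187 132 109 135 180
  213 176  80  95  82 108 163 180]
 [ 90  94  91  87  92  89  85 108 125  91  90  98  95  95  96  93  90  95
   93  91  92  91  91  88  87  80 112 158 120 156 211 213 240 250 242 244
  254 240  85  66  60  79 149 175
[... 6257 characters left out ...]
8 236 240 198 140 161 164 166 161 164 200
  209 151 111 101  97  85  88  87  91  87  59  65  80 130 162 149 133 142
  149 139 147 160 157 157 155 148]
 [ 51  56  60  57  55  52  43 119 229 247 201  73  71  90 137 156 158 160
  172 208 213 216 205 156 124 101  87  85  64  63  56  75 110 100 113 136
  128 140 161 152 140 135 118 104]
 [ 53  57  55  54  55  57  45 107 199 192 180 131  74  67  87  85  79 100
  120 134 165 175 190 204 216 202 146 117  94  72  66  72  96 103  97  99
  100  95  97  92  94  92  99  95]
 [ 97  87  61  54  55  56  55  59 108 141 125  87  74  81  93  91  90  84
   90  77  64  93 110 133 154 171 175 169 168 166 148 115 109  98  89 113
  124 100  99  96  99  97 101  95]]
```

Request:
arm_command(
  commands=[
    [-0.01,0,0.018,0,0.0024,0,0],
    [-0.02,0,0.035,0,0.0048,0,0],
    [-0.029,0,0.053,0,0.0072,0,0],
  ],
)

```text
t: 11.8
eef_pos: [0.5729, 0.0537, 0.1636]
tcp_rot: [-1.772, -2.152, -0.383]
wrist_force: [-0.3, 1.8, -0.4]
width: 0.0153
grasp_force: 50.0
```

```bash
python3 - <<'E'
from h import *
pull(5); H=np.array([.5267,.2876,.165])+.0007*gx; S=cam("side")
for n,s in(("pin.075",(367.6,206.8)),("pin.47",(351.5,210)),("pin.47b",(352,211.5)),("plungerTip",(342.5,216)),("pl",(340,215.5)),("pl2",(341,217))):
    o,r=ray(S,*s); k=(-.1338-(G@(o-H))[1])/(G@r)[1]; q=G@(o+k*r-H); print(n,q.round(4),"r",np.hypot(q[0],q[2]).round(4),"ang",np.arctan2(-q[0],q[2]).round(3))
E
```

```text
t 12.0 rod-x [2.3 3.2 2.3 3.  2.3] rod-up [ 0.2  0.6 -0.2 -0.   0.4] p [0.5729 0.0534 0.1634]
pin.075 [ 0.0022 -0.1338  0.0842] r 0.0842 ang -0.026
pin.47 [-0.0331 -0.1338  0.0769] r 0.0838 ang 0.406
pin.47b [-0.0305 -0.1338  0.0702] r 0.0766 ang 0.41
plungerTip [-0.0495 -0.1338  0.0542] r 0.0734 ang 0.74
pl [-0.0559 -0.1338  0.0575] r 0.0802 ang 0.772
pl2 [-0.0523 -0.1338  0.0503] r 0.0726 ang 0.805
```

Request:
arm_command(
  commands=[
    [-0.01,0,0.018,0,0.0024,0,0],
    [-0.0195,0,0.0355,0,0.0048,0,0],
    [-0.0195,0,0.0355,0,0.0048,0,0],
  ],
)

```text
t: 12.35
eef_pos: [0.5731, 0.0525, 0.1591]
tcp_rot: [-1.764, -2.142, -0.394]
wrist_force: [-0.6, 1.6, -0.0]
width: 0.0159
grasp_force: 50.0
```

Request:
arm_command(
  commands=[
    [-0.01,0,0.018,0,0.0024,0,0],
    [-0.0195,0,0.0355,0,0.0048,0,0],
    [-0.0195,0,0.0355,0,0.0048,0,0],
  ],
)

```text
t: 12.65
eef_pos: [0.5732, 0.0522, 0.155]
tcp_rot: [-1.756, -2.132, -0.405]
wrist_force: [0.4, 1.2, -0.7]
width: 0.0154
grasp_force: 50.0
```

```bash
python3 - <<'E'
from h import *
pull(4); H=np.array([.5267,.2876,.165])+.0007*gx; f=lambda t:.75*(t-.075); print("ideal",pose(.68,H,f(.68)))
print(R.from_rotvec(arm.observe()["tcp_rot"]).as_matrix().round(3))
E
```

```text
t 12.8 rod-x [1.5 1.7 1.6 1.5] rod-up [ 0.1 -0.6  0.5  0.4] p [0.5733 0.0522 0.1552]
ideal (array([0.57247717, 0.05236999, 0.15532793]), array([[-1.71692823e-01,  9.81585668e-01, -8.37326178e-02],
       [ 8.82258675e-01,  1.91022451e-01,  4.30267422e-01],
       [ 4.38339144e-01,  8.32667268e-17, -8.98809654e-01]]))
[[-0.173  0.981 -0.084]
 [ 0.882  0.192  0.43 ]
 [ 0.438  0.    -0.899]]
```

Request:
arm_command(
  commands=[
    [-0.012,0,0.022,0,0.003,0,0],
    [-0.012,0,0.022,0,0.003,0,0],
  ],
)

```text
t: 13.05
eef_pos: [0.5731, 0.0524, 0.1527]
tcp_rot: [-1.75, -2.125, -0.413]
wrist_force: [0.6, 1.8, -0.6]
width: 0.0155
grasp_force: 50.0
```

Request:
arm_command(
  commands=[
    [-0.012,0,0.022,0,0.003,0,0],
    [-0.012,0,0.022,0,0.003,0,0],
  ],
)

```text
t: 13.25
eef_pos: [0.5732, 0.0522, 0.15]
tcp_rot: [-1.745, -2.119, -0.421]
wrist_force: [-0.5, 2.1, 0.5]
width: 0.0155
grasp_force: 50.0
```

```bash
python3 -c "
from h import *
pull(4)"
```

```text
t 13.4 rod-x [2.9 2.2 1.6 1.6] rod-up [ 0.7 -0.2 -0.5  0.7] p [0.5733 0.0522 0.1502]
```

Request:
arm_command(
  commands=[
    [-0.012,0,0.022,0,0.003,0,0],
    [-0.012,0,0.022,0,0.003,0,0],
  ],
)

```text
t: 13.65
eef_pos: [0.5731, 0.0522, 0.1476]
tcp_rot: [-1.74, -2.112, -0.428]
wrist_force: [0.2, 2.3, -0.1]
width: 0.0153
grasp_force: 50.0
```

Request:
arm_command(
  commands=[
    [-0.012,0,0.022,0,0.003,0,0],
    [-0.012,0,0.022,0,0.003,0,0],
  ],
)

```text
t: 13.85
eef_pos: [0.5732, 0.052, 0.145]
tcp_rot: [-1.734, -2.106, -0.435]
wrist_force: [0.7, 1.7, -0.3]
width: 0.0156
grasp_force: 50.0
```

```bash
python3 -c "
from h import *
pull(4)"
```

```text
t 14.0 rod-x [2.  2.2 2.6 2.2] rod-up [ 0.3 -0.3  0.2  0.5] p [0.5733 0.052  0.1452]
```

Request:
arm_command(
  commands=[
    [-0.012,0,0.022,0,0.003,0,0],
    [-0.012,0,0.022,0,0.003,0,0],
  ],
)

```text
t: 14.25
eef_pos: [0.5732, 0.0521, 0.1426]
tcp_rot: [-1.729, -2.099, -0.443]
wrist_force: [-0.6, 2.1, -0.3]
width: 0.0155
grasp_force: 50.0
```

Request:
arm_command(
  commands=[
    [-0.012,0,0.022,0,0.003,0,0],
    [-0.012,0,0.022,0,0.003,0,0],
  ],
)

```text
t: 14.45
eef_pos: [0.5732, 0.0521, 0.14]
tcp_rot: [-1.724, -2.093, -0.45]
wrist_force: [-0.5, 1.3, -0.2]
width: 0.0155
grasp_force: 50.0
```

```bash
python3 -c "
from h import *
pull(4)"
```

```text
t 14.6 rod-x [2.  2.5 1.2 1.5] rod-up [ 0.4  0.  -0.2 -1.3] p [0.5733 0.052  0.1402]
```

Request:
arm_command(
  commands=[
    [-0.012,0,0.022,0,0.003,0,0],
    [-0.012,0,0.022,0,0.003,0,0],
  ],
)

```text
t: 14.85
eef_pos: [0.5732, 0.0522, 0.1376]
tcp_rot: [-1.718, -2.086, -0.457]
wrist_force: [0.4, 1.5, -1.2]
width: 0.0156
grasp_force: 50.0
```

Request:
arm_command(
  commands=[
    [-0.012,0,0.022,0,0.003,0,0],
    [-0.012,0,0.022,0,0.003,0,0],
  ],
)

```text
t: 15.05
eef_pos: [0.5732, 0.0522, 0.135]
tcp_rot: [-1.713, -2.08, -0.464]
wrist_force: [-0.0, 1.5, -0.9]
width: 0.0155
grasp_force: 50.0
```

```bash
python3 - <<'E'
from h import *
pull(4); shots(9); th=.78
H=np.array([.5267,.2876,.165])+.0007*gx; f=lambda t:.75*(t-.075); print("ideal",pose(th,H,f(th))[0])
win(9,"s",300,158,325,185); win(9,"t",175,172,196,203)
S=cam("side");T=cam("top"); b=barB(th,H)
print([ (proj(S,b+k*.024*gy).round(1),proj(T,b+k*.024*gy).round(1)) for k in(1,0,-1)])
print((cv2.imread("pics/s9.png")[207:223,334:356].sum(2)//3))
E
```

```text
t 15.2 rod-x [1.7 1.6 1.9 1.6] rod-up [-0.3  0.   0.5 -1. ] p [0.5733 0.0521 0.1352]
ideal [0.57253525 0.05207154 0.13497233]
s 300 158
161:   0   0   0   0   0   0   0   0   0   0   0  56  35   0   0   0   0   0   0   0   0   0   0   0   0
162:   0   0   0   0   0   0   0   0   0   0  15 125  79   0   0   0   0   0   0   0   0   0   0   0   0
163:   0   0   0   0   0   0   0   0   0   0   0 127 111   0   0   0   0   0   0   0   0   0   0   0   0
164:   0   0   0   0   0   0   0   0   0   0   0  89 137   0   0   0   0   0   0   0   0   0   0   0   0
165:   0   0   0   0   0   0   0   0   0   0   0  89 175  24   0   0   0   0   0   0   0   0   0   0   0
166:   0   0   0   0   0   0   0   0   0   0   0   9  71  30   0   0   0   0   0   0   0   0   0   0   0
169:   0   0   0   0   0   0   0   0   0   0   0   0  22 126  49   0   0   0   0   0   0   0   0   0   0
170:   0   0   0   0   0   0   0   0   0   0   0   0   0  97  74   0   0   0   0   0   0   0   0   0   0
171:   0   0   0   0   0   0   0   0   0   0   0   0   0 120 112   0   0   0   0   0   0   0   0   0   0
172:   0   0   0   
[... 1553 characters left out ...]
8  51  92 158 154 151 162 175
  176 178 176 178]
 [ 80  76  73  72  31  37  75 127 114  51  56  49  85 146 159 153 152 148
  163 177 178 177]
 [ 73  68  76  78  37  41  36  36  51  58  69  64  68  64 101 139 157 153
  150 152 168 178]
 [ 71  72  96 109  62  41  31  31  41  65  73  69  73  66  59  66  97 141
  156 156 155 158]
 [ 75  86 103  67  84  73  44  58  70  73  72  68  71  74  67  67  65  74
  122 159 154 151]
 [ 96  84  94  99  83  69  91  89  66  66  66  68  65  66  70  68  69  62
   59  71 121 156]
 [ 79 161 246 246 198  78 131 151 117 103  74  65  69  64  68  68  64  64
   63  64  64  99]
 [ 82 141 232 241 197 140 166 167 166 169 164 156 146 106  76  68  66  64
   63  62  62  59]]
```

Request:
arm_command(
  commands=[
    [-0.012,0,0.022,0,0.003,0,0],
    [-0.012,0,0.022,0,0.003,0,0],
  ],
)

```text
t: 15.55
eef_pos: [0.5731, 0.0524, 0.1326]
tcp_rot: [-1.707, -2.073, -0.472]
wrist_force: [-0.5, 2.3, -1.0]
width: 0.0155
grasp_force: 50.0
```

Request:
arm_command(
  commands=[
    [-0.012,0,0.022,0,0.003,0,0],
    [-0.012,0,0.022,0,0.003,0,0],
  ],
)

```text
t: 15.75
eef_pos: [0.5731, 0.0524, 0.13]
tcp_rot: [-1.702, -2.066, -0.479]
wrist_force: [-0.6, 1.4, -0.7]
width: 0.0152
grasp_force: 50.0
```

```bash
python3 -c "
from h import *
pull(5)"
```

```text
t 15.95 rod-x [1.8 2.6 2.2 2.  1.3] rod-up [-0.2 -0.  -0.6 -0.4  0.6] p [0.5732 0.0523 0.1302]
```

Request:
arm_command(
  commands=[
    [-0.012,0,0.022,0,0.003,0,0],
    [-0.012,0,0.022,0,0.003,0,0],
  ],
)

```text
t: 16.2
eef_pos: [0.573, 0.0528, 0.1277]
tcp_rot: [-1.696, -2.059, -0.486]
wrist_force: [-0.7, 3.1, -0.5]
width: 0.0156
grasp_force: 50.0
```

Request:
arm_command(
  commands=[
    [-0.012,0,0.022,0,0.003,0,0],
    [-0.012,0,0.022,0,0.003,0,0],
  ],
)

```text
t: 16.4
eef_pos: [0.5728, 0.0532, 0.1252]
tcp_rot: [-1.69, -2.052, -0.493]
wrist_force: [0.4, 3.1, 0.5]
width: 0.0154
grasp_force: 50.0
```

```bash
python3 -c "
from h import *
pull(5)
H=np.array([.5267,.2876,.165])+.0007*gx; f=lambda t:.75*(t-.075); print('ideal',pose(.83,H,f(.83))[0], R.from_matrix(pose(.83,H,f(.83))[1]).as_rotvec())
rows([pose(t,H,f(t)) for t in (.84,.85,.86)],pose(.83,H,f(.83)))"
```

```text
t 16.6 rod-x [3.7 4.6 4.1 4.7 4.8] rod-up [ 0.  -0.5  1.2  0.2 -0.3] p [0.573  0.0531 0.1254]
ideal [0.57243767 0.05257295 0.12473825] [-1.69291444 -2.05412444 -0.49253784]
[-0.01  -0.     0.018] [-0.      0.0024  0.    ]
[-0.019  0.     0.036] [0.     0.0048 0.    ]
[-0.029 -0.     0.055] [ 0.      0.0072 -0.    ]
```

The pull has risen from 2 N to 4.6 N, so the plunger is being pressed. One more small step.

Request:
arm_command(
  commands=[
    [-0.012,0,0.022,0,0.003,0,0],
    [-0.012,0,0.022,0,0.003,0,0],
    [-0.012,0,0.022,0,0.003,0,0],
  ],
)

```text
t: 16.95
eef_pos: [0.5729, 0.0532, 0.1229]
tcp_rot: [-1.685, -2.046, -0.5]
wrist_force: [-1.0, 5.3, 1.2]
width: 0.0152
grasp_force: 50.0
```

```bash
python3 - <<'E'
from h import *
pull(6); shots(10)
win(10,"s",296,158,320,185)
print((cv2.imread("pics/s10.png")[209:222,334:350].sum(2)//3))
E
```

```text
t 17.2 rod-x [6.1 4.7 5.3 6.2 5.7 5.1] rod-up [-0.7 -0.4 -0.2 -0.4  0.   0.3] p [0.573  0.0532 0.123 ]
s 296 158

[[153 165 182 183 184 182 182 186 185 188 190 190 184 167 140 132]
 [154 155 152 167 180 188 185 185 183 187 189 189 188 186 180 167]
 [142 160 156 152 150 167 184 184 159 162 184 182 183 173 150 205]
 [ 56  94 142 162 157 161 151 122  88  83 153 178 189 234 242 232]
 [ 58  51  67 102 145 149  87  83  82 102 178 230 242 223 205 175]
 [ 60  58  94 126  57  59  67  89 101 169 244 219 189 156 141 132]
 [ 62  71  73  55  25  43  56  85  97  99 142 153 139 149 166 183]
 [ 78  72  79  78  29  59  86  76  70  47  63 117 159 154 151 150]
 [ 70  94 105 108  44  40  46  62  54  57  52  65 100 140 161 154]
 [ 82 105 108 107  62  38  30  39  56  68  72  68  63  66  97 140]
 [ 86 105  98  71  79  62  44  56  72  71  73  69  67  62  61  62]
 [103  87  93 101  89  75  85  78  66  67  65  68  65  66  68  65]
 [ 77 162 245 243 200  83 130 151 120 103  75  68  70  64  62  63]]
```

Request:
arm_command(
  commands=[
    [-0.012,0,0.022,0,0.003,0,0],
    [-0.012,0,0.022,0,0.003,0,0],
    [-0.012,0,0.022,0,0.003,0,0],
  ],
)

```text
t: 17.65
eef_pos: [0.5728, 0.0537, 0.1205]
tcp_rot: [-1.679, -2.039, -0.508]
wrist_force: [-1.3, 4.9, 1.4]
width: 0.0152
grasp_force: 50.0
```

```bash
python3 - <<'E'
from h import *
pull(8)
s=arm.observe(); M=R.from_rotvec(s["tcp_rot"]).as_matrix(); phi=np.arcsin(M[2,0]); print("phi",phi, s["qpos"].round(2))
H=np.array([.5267,.2876,.165])+.0007*gx; f=lambda t:.75*(t-.075)
for th in(.84,.855):print(th,pose(th,H,f(th))[0])
# unhook from pose(.855): hatch really at ~.84
th=.84; ph=f(.855); rx=gx*np.cos(ph)+gz*np.sin(ph); up=-gx*np.sin(th)+gz*np.cos(th); out=-gx*np.cos(th)-gz*np.sin(th)
p,M=pose(.855,H,ph); q=[p+.007*rx, p+.007*rx+.01*up, p+.007*rx+.025*up, p+.007*rx+.03*up-.03*rx,p+.007*rx+.03*up-.09*rx]
rows([(x,M) for x in q],(p,M))
E
```

```text
t 18.0 rod-x [5.9 7.1 6.2 5.8 6.2 6.2 7.  6.4] rod-up [-0.5 -0.5 -0.2 -0.5 -0.4  0.7 -0.7  0.1] p [0.5729 0.0536 0.1206]
phi 0.5879069503817674 [-0.37  0.72  1.57  0.52  1.24 -0.83]
0.84 [0.57240795 0.05272569 0.12268944]
0.855 [0.57235697 0.05298766 0.11961573]
[ 0.07 -0.    0.  ] [0. 0. 0.]
[ 0.045 -0.    -0.097] [0. 0. 0.]
[ 0.007 -0.    -0.242] [0. 0. 0.]
[-0.306 -0.    -0.29 ] [0. 0. 0.]
[-0.906 -0.    -0.29 ] [0. 0. 0.]
```

Pull is 6.3 N, so the plunger is pressed about 1.2–2 mm. Now unhooking: beak forward off the bar first, then up along the face.

Request:
arm_command(
  commands=[
    [0.02,0,0,0,0,0,0],
    [0.04,0,0,0,0,0,0],
    [0.06,0,0,0,0,0,0],
    [0.06,0,0,0,0,0,0],
  ],
)

```text
t: 18.45
eef_pos: [0.5725, 0.0574, 0.1236]
tcp_rot: [-1.681, -2.042, -0.507]
wrist_force: [0.0, 0.5, -1.0]
width: 0.0153
grasp_force: 50.0
```

```bash
python3 -c "
from h import *
pull(6)"
```

```text
t 18.7 rod-x [ 0.8 -0.8  0.4  0.3  0.6 -0.3] rod-up [ 0.1  0.7  0.4  0.6  0.3 -0.1] p [0.5724 0.0575 0.1236]
```

Request:
arm_command(
  commands=[
    [-0.008,0,-0.035,0,0,0,0],
    [-0.017,0,-0.07,0,0,0,0],
    [-0.025,0,-0.1,0,0,0,0],
    [-0.038,0,-0.15,0,0,0,0],
    [-0.05,0,-0.2,0,0,0,0],
  ],
)

```text
t: 19.25
eef_pos: [0.5753, 0.0426, 0.138]
tcp_rot: [-1.68, -2.041, -0.507]
wrist_force: [-0.2, 0.4, -0.2]
width: 0.0158
grasp_force: 50.0
```

```bash
python3 - <<'E'
from h import *
pull(4); shots(11)
f=lambda t:.75*(t-.075)
s=cv2.imread("pics/s11.png")[140:230,270:370]; cv2.imwrite("pics/v11.png",cv2.resize(s,(660,594),interpolation=cv2.INTER_NEAREST))
E
```

```text
t 19.4 rod-x [1.2 1.2 0.4 0.4] rod-up [ 0.7  0.4 -0.4  0. ] p [0.5757 0.0423 0.1382]
```

View pics/v11.png

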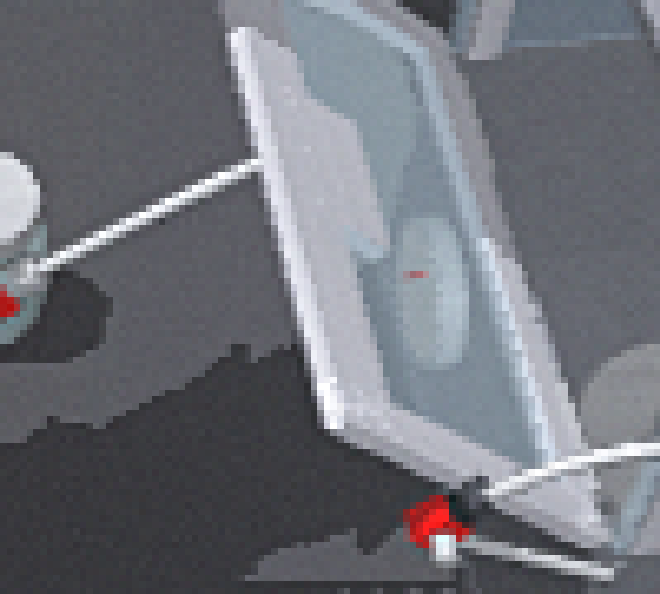

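The hatch is down with its pin on the plunger at about side (340,215), and the rod's wire is clear of it. Now withdrawing and returning to the rest.

```bash
python3 - <<'E'
from h import *
s=arm.observe(); M=R.from_rotvec(s["tcp_rot"]).as_matrix(); c=(np.array([.5757,.0423,.1381]),M)
p1=c[0]-.05*M[:,0]; print(p1)
plan([(p1,M),((.575,-.04,.19),tool(1.763,.3)),((.545,-.10,.24),tool(1.65,0)),((.51,-.155,.24),tool(1.48,0)),((.4768,-.21,.2),tool(1.312,0))],c)
E
```

```text
[0.5836962  0.00142904 0.11043006]
[-0.5  0.  -0. ] [0. 0. 0.]
[ 0.116 -0.165 -0.878] [-0.0003 -0.0912  0.0003]
[-0.36  -0.409 -0.635] [-0.0054 -0.0954  0.0357]
[-0.521 -0.392 -0.   ] [ 0.     -0.      0.0541]
[-0.578 -0.281  0.4  ] [-0.     -0.      0.0535]
```

Request:
arm_command(
  commands=[
    [-0.1,0,0,0,0,0,0],
    [-0.25,0,0,0,0,0,0],
    [-0.4,0,0,0,0,0,0],
    [-0.5,0,0,0,0,0,0],
  ],
)

```text
t: 19.95
eef_pos: [0.5834, 0.0003, 0.1086]
tcp_rot: [-1.682, -2.04, -0.507]
wrist_force: [0.1, -0.9, -1.1]
width: 0.0151
grasp_force: 50.0
```

Request:
arm_command(
  commands=[
    [0.03,-0.04,-0.22,0,-0.023,0,0],
    [0.06,-0.08,-0.44,0,-0.046,0,0],
    [0.09,-0.12,-0.66,0,-0.068,0,0],
    [0.116,-0.165,-0.878,0,-0.0912,0,0],
  ],
)

```text
t: 20.35
eef_pos: [0.5744, -0.0406, 0.1897]
tcp_rot: [-1.844, -2.237, -0.276]
wrist_force: [-0.2, 0.2, -2.4]
width: 0.0158
grasp_force: 50.0
```

Request:
arm_command(
  commands=[
    [-0.12,-0.14,-0.21,0,-0.03,0.012,0],
    [-0.24,-0.27,-0.42,0,-0.06,0.024,0],
    [-0.36,-0.409,-0.635,-0.0054,-0.0954,0.0357,0],
    [-0.36,-0.409,-0.635,-0.0054,-0.0954,0.0357,0],
  ],
)

```text
t: 20.75
eef_pos: [0.5439, -0.0994, 0.2417]
tcp_rot: [2.128, 2.307, 0.001]
wrist_force: [-0.1, 1.0, -1.1]
width: 0.0157
grasp_force: 50.0
```

Request:
arm_command(
  commands=[
    [-0.26,-0.2,0,0,0,0.027,0],
    [-0.521,-0.392,0,0,0,0.054,0],
    [-0.521,-0.392,0,0,0,0.054,0],
  ],
)

```text
t: 21.05
eef_pos: [0.5081, -0.1566, 0.2383]
tcp_rot: [-2.32, -2.113, 0.001]
wrist_force: [0.2, -0.1, -1.5]
width: 0.0156
grasp_force: 50.0
```

Request:
arm_command(
  commands=[
    [-0.29,-0.14,0.2,0,0,0.027,0],
    [-0.578,-0.281,0.4,0,0,0.0535,0],
    [-0.578,-0.281,0.4,0,0,0.0535,0],
    [-0.578,-0.281,0.4,0,0,0.0535,0],
  ],
)

```text
t: 21.45
eef_pos: [0.4763, -0.2093, 0.1982]
tcp_rot: [-2.486, -1.914, -0.001]
wrist_force: [-0.3, -0.6, -1.5]
width: 0.0156
grasp_force: 50.0
```

```bash
python3 - <<'E'
from h import *
p=state(6); shots(12); s=arm.observe(); M=R.from_rotvec(s["tcp_rot"]).as_matrix(); print(M.round(3),np.arctan2(M[1,0],M[0,0]),s["qpos"].round(3))
S=cam("side");T=cam("top"); el=p+M@[.18,0,-.0187]; print(proj(S,el),proj(T,el))
u,v=proj(S,el).astype(int); print(cv2.imread("pics/s12.png",0)[v-6:v+8,u-6:u+9],u-6,v-6)
u,v=proj(T,el).astype(int); print(cv2.imread("pics/t12.png",0)[v-6:v+8,u-6:u+9],u-6,v-6)
# hatch check
win(11,"s",290,150,330,185); win(12,"s",290,150,330,185)
plan([((.4768,-.21,.12),tool(1.312)),((.4768,-.21,.06),tool(1.312)),((.4768,-.21,.0435),tool(1.312))],(p,M))
E
```

```text
t 21.7 p [ 0.4771 -0.209   0.1994] rot [2.4857e+00 1.9194e+00 1.1000e-03] F [ 0.1  -0.11 -1.42] sd [0.21 0.34 0.32] w 0.0156 g 50.0
[[ 0.253  0.967  0.001]
 [ 0.967 -0.253 -0.001]
 [-0.     0.001 -1.   ]] 1.3147101274413315 [-0.628  0.418  1.718  0.     1.005 -0.372]
[222.79372581 160.79260794] [282.08213284 200.16760201]
[[ 90  95  88  90  88  91  89  89  91  95  92  88  89  92  91]
 [ 89  92  90  89  88  92  89  93  88  86  92  91  92  90  91]
 [ 88  85  90  89  92  88  92  90  89  92  90  92  87  89  91]
 [ 81  85  87  87  90  90  91  90  92  87  92  90  95  89  89]
 [161 153 104  82  65  87  83  88  94  91  90  89  90  92  89]
 [157 163 164 165 149 120  97  86  89  88  90  93  87  90  93]
 [ 73  95 130 160 161 163 165 162 151  93  89  94  91  91  90]
 [ 91  85  81  82  84 109 126 162 169 114  87  91  90  89  93]
 [ 92  89  91  89  89  88  79  79 139 122  81  91  92  91  92]
 [ 91  88  92  91  87  91  87  98 145 124  88  92  91  88  90]
 [ 88  90  92  90  89  88  88 101 121 105  87  88  89  90  89]
 [ 94  87  86  89  92  89  93  89  91  87  89  90  93  93  91]
 [ 93  91  93  92  9
[... 435 characters left out ...]
  81  80  77  78 148 254 130  75  62  68  71  73  75  75]
 [ 80  81  81  77 107 212 255 217 197 182 143 100  73  64  67]
 [ 80  80  79  77  96 171 192 218 217 230 218 206 194 198 132]
 [ 80  82  80  78  77  93 103 131 137 169 191 211 224 239 220]
 [ 82  81  81  81  79  75  72  71  75  86 105 127 151 190 217]
 [ 82  81  80  81  81  81  79  79  77  77  72  70  77 103 129]
 [ 81  80  80  80  80  80  81  81  82  80  79  79  75  73  69]
 [ 80  81  82  81  81  81  79  79  81  81  82  78  80  77  78]
 [ 79  80  81  81  80  82  82  82  80  81  81  80  81  80  81]] 276 194
s 290 150

s 290 150

[-0.011 -0.001  0.794] [0.0003 0.0001 0.0009]
[-0.  -0.   0.6] [0. 0. 0.]
[-0.    -0.     0.165] [0. 0. 0.]
```

Request:
arm_command(
  commands=[
    [-0.01,0,0.2,0,0,0,0],
    [-0.01,0,0.5,0,0,0,0],
    [-0.01,0,0.75,0,0,0,0],
    [-0.01,0,0.8,0,0,0,0],
  ],
)

```text
t: 22.25
eef_pos: [0.4748, -0.209, 0.1175]
tcp_rot: [-2.484, -1.916, 0.002]
wrist_force: [-0.2, 0.4, -1.6]
width: 0.0156
grasp_force: 50.0
```

Request:
arm_command(
  commands=[
    [0,0,0.15,0,0,0,0],
    [0,0,0.3,0,0,0,0],
    [0,0,0.45,0,0,0,0],
    [0,0,0.58,0,0,0,0],
    [0,0,0.6,0,0,0,0],
  ],
)

```text
t: 22.75
eef_pos: [0.476, -0.2101, 0.059]
tcp_rot: [-2.487, -1.918, 0.001]
wrist_force: [-0.3, 0.4, -2.0]
width: 0.0157
grasp_force: 50.0
```

Request:
arm_command(
  commands=[
    [0,0,0.05,0,0,0,0],
    [0,0,0.09,0,0,0,0],
    [0,0,0.12,0,0,0,0],
    [0,0,0.14,0,0,0,0],
    [0,0,0.15,0,0,0,0],
  ],
)

```text
t: 23.25
eef_pos: [0.4763, -0.2105, 0.0446]
tcp_rot: [2.488, 1.918, -0.0]
wrist_force: [0.4, 0.4, -1.7]
width: 0.0156
grasp_force: 50.0
```

```bash
python3 -c "
from h import *
state(6)"
```

```text
t 23.5 p [ 0.4763 -0.2104  0.0446] rot [ 2.4878e+00  1.9176e+00 -1.0000e-04] F [ 0.36  0.12 -1.44] sd [0.47 0.31 0.39] w 0.0154 g 50.0
```

Request:
arm_command(
  commands=[
    [0,0,0.01,0,0,0,0],
    [0,0,0.01,0,0,0,0],
    [0,0,0.01,0,0,0,0.5],
    [0,0,0.01,0,0,0,1],
    [0,0,0.01,0,0,0,1],
  ],
)

```text
t: 24.05
eef_pos: [0.4764, -0.2105, 0.0438]
tcp_rot: [2.488, 1.917, -0.0]
wrist_force: [-0.1, -0.3, 0.3]
width: 0.032
grasp_force: 0.0
```

Request:
arm_command(
  commands=[
    [0,0,0,0,0,0,1],
    [0,0,0,0,0,0,1],
    [0,0,0,0,0,0,1],
    [0,0,0,0,0,0,1],
    [0,0,0,0,0,0,1],
  ],
)

```text
t: 24.55
eef_pos: [0.4762, -0.2104, 0.0436]
tcp_rot: [2.488, 1.918, -0.0]
wrist_force: [0.4, -0.1, 0.1]
width: 0.0716
grasp_force: 0.0
```

Request:
arm_command(
  commands=[
    [0,0,-0.05,0,0,0,1],
    [0,0,-0.2,0,0,0,1],
    [0,0,-0.5,0,0,0,1],
    [0,0,-0.9,0,0,0,1],
    [0,0,-1,0,0,0,1],
  ],
)

```text
t: 25.05
eef_pos: [0.4782, -0.2117, 0.1475]
tcp_rot: [2.482, 1.914, 0.003]
wrist_force: [0.3, -0.9, 1.3]
width: 0.087
grasp_force: 0.0
```

Request:
arm_command(
  commands=[
    [-0.4,0,-0.2,0,0,0,1],
    [-0.8,0,-0.5,0,0,0,1],
    [-1,0,-0.8,0,0,0,1],
    [-1,0,-0.8,0,0,0,1],
  ],
)

```text
t: 25.45
eef_pos: [0.4523, -0.312, 0.2276]
tcp_rot: [2.483, 1.907, 0.001]
wrist_force: [1.3, -0.0, 0.6]
width: 0.0867
grasp_force: 0.0
```

```bash
python3 - <<'E'
from h import *
state(3); shots(13); S=cam("side");T=cam("top")
def red(n,box):
    im=cv2.imread(f"pics/{n}.png"); h=cv2.cvtColor(im,cv2.COLOR_BGR2HSV); m=cv2.inRange(h,(0,150,80),(8,255,255))|cv2.inRange(h,(172,150,80),(180,255,255))
    k=np.zeros_like(m); k[box[1]:box[3],box[0]:box[2]]=1; m*=k
    p=np.argwhere(m>0)[:,::-1].astype(np.float32); r=cv2.minAreaRect(p); print(n,len(p),r)
red("side0",(140,160,205,195)); red("s13",(140,160,205,195)); red("top0",(305,205,375,240)); red("t13",(305,205,375,240))
# hatch: change of pixels between last hooked/unhooked and now, pin/plunger zone
a=cv2.imread("pics/s11.png",0)[205:225,330:360].astype(int);b=cv2.imread("pics/s13.png",0)[205:225,330:360].astype(int);print("pin zone diff",np.abs(a-b).max(),np.abs(a-b).mean())
c=cv2.imread("pics/s12.png",0)[205:225,330:360].astype(int); print(np.abs(c-b).max())
E
```

```text
t 25.55 p [ 0.4513 -0.3094  0.2256] rot [2.4892e+00 1.9163e+00 4.0000e-04] F [ 0.49  0.66 -0.23] sd [0.6  0.52 0.62] w 0.0869 g 0.0
side0 289 ((174.00863647460938, 178.8287353515625), (43.59104919433594, 7.071067810058594), 16.927515029907227)
s13 288 ((173.37155151367188, 178.761474609375), (42.91061782836914, 6.992132186889648), 16.699243545532227)
top0 249 ((340.26416015625, 222.07545471191406), (49.999244689941406, 6.3185858726501465), 15.945395469665527)
t13 267 ((340.41510009765625, 222.0471649169922), (49.99924087524414, 6.181224822998047), 15.945395469665527)
pin zone diff 40 4.1433333333333335
17
```

```bash
python3 - <<'E'
from h import *
g=lambda n:cv2.imread(f"pics/{n}.png",0).astype(np.float32)
w=cv2.createHanningWindow((36,36),cv2.CV_32F)
for u,v in((302,185),(300,178),(325,190)):
    P=[g(n)[v:v+36,u:u+36] for n in("s9","s10","s11","s12","s13")]
    print((u,v),[tuple(np.round(cv2.phaseCorrelate(P[2],p,w)[0],2)) for p in P])
E
```

```text
(302, 185) [(np.float64(3.04), np.float64(-1.39)), (np.float64(0.78), np.float64(-0.4)), (np.float64(0.0), np.float64(0.0)), (np.float64(0.05), np.float64(0.06)), (np.float64(-0.36), np.float64(-0.37))]
(300, 178) [(np.float64(3.01), np.float64(-1.33)), (np.float64(0.53), np.float64(0.09)), (np.float64(0.0), np.float64(0.0)), (np.float64(-0.41), np.float64(2.09)), (np.float64(1.32), np.float64(4.1))]
(325, 190) [(np.float64(1.77), np.float64(-0.31)), (np.float64(0.1), np.float64(0.1)), (np.float64(0.0), np.float64(0.0)), (np.float64(-0.05), np.float64(-0.03)), (np.float64(-0.0), np.float64(-0.13))]
```

```bash
python3 -c "
from h import *
print(ticket.finish_job())"
```

```text
the job is handed in; nothing more can be done
None
```

I pulled the hatch down until it sat snug in its spring stop (about 6 N at the end), unhooked without it springing back, laid the rod back in its rest and let go, and handed the job in at about 26 s; no verdict was shown.

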